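# Ready the syrup station of an ice cream kiosk

## Task

Get the syrup station ready for opening: roll each syrup drum lying on the mat until its brass bung is on top, pointing straight up, and hang each long sundae spoon by its eye on a hook of the rack. Only when all drums and spoons are as they should be, start the pump by pressing its three buttons one at a time, from left to right as seen from the robot, holding each fully down for about two seconds to prime it. Leave the cone holder, the tumbler and the scoop alone.

Things in the scene. Friction and masses are not known exactly. Their poses are not given: they have to be found in the camera images.
- drum_a: Aluminium syrup drum lying on the mat: cylinder 84 mm diameter, 80 mm long, 0.5 kg, too fat to grasp; one brass bung (30 mm, flush) amid its curved side. Origin: its centre, 42 mm up. y: drum axis, level; z: out through the bung (up = bung on top). Rolls without slip (42 mm per rad) when its top is stroked with light pressure; it rolls on far if let go moving. 2 or 3 present, else None.
- drum_b: Aluminium syrup drum lying on the mat: cylinder 84 mm diameter, 80 mm long, 0.5 kg, too fat to grasp; one brass bung (30 mm, flush) amid its curved side. Origin: its centre, 42 mm up. y: drum axis, level; z: out through the bung (up = bung on top). Rolls without slip (42 mm per rad) when its top is stroked with light pressure; it rolls on far if let go moving. 2 or 3 present, else None.
- drum_c: Aluminium syrup drum lying on the mat: cylinder 84 mm diameter, 80 mm long, 0.5 kg, too fat to grasp; one brass bung (30 mm, flush) amid its curved side. Origin: its centre, 42 mm up. y: drum axis, level; z: out through the bung (up = bung on top). Rolls without slip (42 mm per rad) when its top is stroked with light pressure; it rolls on far if let go moving. 2 or 3 present, else None.
- spoon_a: Stainless sundae spoon lying flat, 195 mm long, 60 g, 8 mm thick: handle 10 mm wide from x = -68 to +57 mm, round bowl 36 mm wide at x = +71 mm, wire eye (inside diameter 26 mm, wire 8 mm) at x = -84 mm. Origin: centre of its underside, near its balance point: grip there across the handle. x: from eye to bowl.
- spoon_b: Stainless sundae spoon lying flat, 195 mm long, 60 g, 8 mm thick: handle 10 mm wide from x = -68 to +57 mm, round bowl 36 mm wide at x = +71 mm, wire eye (inside diameter 26 mm, wire 8 mm) at x = -84 mm. Origin: centre of its underside, near its balance point: grip there across the handle. x: from eye to bowl.
- spoon_a_eye (a point): Centre of the wire eye of spoon_a, 84 mm from the spoon's origin along its -x; same axes as the spoon.
- spoon_b_eye (a point): Centre of the wire eye of spoon_b, 84 mm from the spoon's origin along its -x; same axes as the spoon.
- hook_left (a point): Lowest point (wire centre) of the crook of the left (+y) hook, 215 mm up. Wire 8 mm thick; from here the tip rises 35 mm, leaning 7 mm out along the frame's -x; the other way the wire climbs at 45 degrees to the board, whose face is 56 mm off along +x (axes as the rack's). An eye lowered level over the tip, bowl towards -x, swings down and hangs when let go.
- hook_right (a point): Lowest point (wire centre) of the crook of the right (-y) hook, 215 mm up. Wire 8 mm thick; from here the tip rises 35 mm, leaning 7 mm out along the frame's -x; the other way the wire climbs at 45 degrees to the board, whose face is 56 mm off along +x (axes as the rack's). An eye lowered level over the tip, bowl towards -x, swings down and hangs when let go.
- rack: Wooden spoon rack, fixed: base 110 x 200 mm and 12 mm thick, two steel rods at its back carrying a cross board (top 285 mm above the counter), from which two hooks 100 mm apart point along the rack's -x, towards the robot. Origin on the counter; z up.
- pump: White syrup-pump control box, fixed, 100 x 170 x 45 mm high, with three equal grey buttons in a row along its y axis. Origin: centre of its underside; y axis points from the right button to the left one.
- btn_left_top (a point): Top centre of the left (+y, seen from the robot) button of the pump box: grey spring button 28 mm in diameter, 67 mm above the counter when out (this point moves with it), presses straight down 6 mm, about 5 N at the bottom; buttons are 50 mm apart. z axis up.
- btn_middle_top (a point): Top centre of the middle button of the pump box: grey spring button 28 mm in diameter, 67 mm above the counter when out (this point moves with it), presses straight down 6 mm, about 5 N at the bottom; buttons are 50 mm apart. z axis up.
- btn_right_top (a point): Top centre of the right (-y) button of the pump box: grey spring button 28 mm in diameter, 67 mm above the counter when out (this point moves with it), presses straight down 6 mm, about 5 N at the bottom; buttons are 50 mm apart. z axis up.
- btn_left (a joint): How far the left (+y, seen from the robot) button is pressed: 0 out, 0.006 m fully down; it counts as pressed beyond 0.004 and springs back.
- btn_middle (a joint): How far the middle button is pressed: 0 out, 0.006 m fully down; it counts as pressed beyond 0.004 and springs back.
- btn_right (a joint): How far the right (-y) button is pressed: 0 out, 0.006 m fully down; it counts as pressed beyond 0.004 and springs back.
- cone_holder: Bystander: pink plastic cone holder with four holes, 110 x 110 x 90 mm high. Origin: centre of its underside.
- tumbler: Bystander: green glass milkshake tumbler, 80 mm wide, 150 mm high. Origin: centre of its underside.
- scoop: Bystander: enamel ice-cream scoop lying down, about 190 mm long. Origin: underside, at the middle.
Things that resemble listed ones, but are neither listed nor needed, are in the scene too. What is shaped like the spoon_b but purple is not meant.

How it is judged:
By the outcome, as a careful person would: the job done as asked, in the order asked, and still so for the second after the job is handed in, with the robot touching nothing.
Of drum_a, drum_b, drum_c only 2 to 3 are there at a start; the rules pass over those that are not, and their reading is None.
At some moment in a run one of spoon_a, spoon_b may be knocked a few centimetres aside while the robot is not near it.
Once in a run the grip may slacken for a moment while it holds something.
It also fails if it takes over 192 s, if anything falls off the work surface, if the arm or the gripper's body presses on something with over 40 N, if the wrist force passes 120 N, or if a joint passes its speed limit or range.

## Robot

A 6-joint arm with a two-finger parallel gripper is mounted at the origin on the work surface. World frame = base frame: x ahead of the robot, y to its left, z up, the work surface at z = 0. Lengths are in m, angles in degrees, forces in N, time in s.
With the tool pointing down it reaches from about 0.4 to 0.825 m from the base axis. Payload 7 kg.
Tool frame: the origin (TCP) lies on the centre line of the jaws, within the pads' length; the fingertips stand 22 mm ahead of it and the grasp point (between the pads) lies 3 mm ahead of it (ctrl.finger_overhang is the distance from the TCP to the fingertips, in m); z points along the fingers, y is the line along which they close (so a half turn about z gives the same grasp; the last joint's range is limited). The gripper opens to 88 mm and grips with 3 to 60 N. Pads are 19 mm wide; open, the fingers measure 130 mm over their backs; the gripper's body (78 mm by 193 mm) begins 47 mm behind the grasp point.
Start: joints at [-54.597, 20.546, 0.682, 0, -70.136, -16.507], TCP at [0.219, -0.639, 0.249] pointing down, gripper open.
Joint ranges: [-176.03, 176.03], [-82.01, 121.73], [-58.28, 71.71], [-173.87, 95.51], [-174.79, -0.11], [-173.66, 173.66]. Speed limits (degrees/s): [136.94, 136.94, 172.46, 180, 180, 180].

## Interface

Orientations are given as [roll, pitch, yaw] about the fixed x, y, z axes, in that order (R = Rz(yaw) Ry(pitch) Rx(roll)).
In Python, from plant import ctrl gives the robot as it stands. The module is installed in compiled form; this text tells all that it offers.
- The arm moves only by the shell command python3 -m creep 'ROWS'. ROWS is JSON, a list of rows, each an object with "grip": the closure, from 0 (fully open) to 1 (shut); "delta_pos": the shift along the tool's x, y, z scaled (see below), a list of three; "rotation": the turn, a rotation vector about the tool's x, y, z scaled (see below), a list of three. A call has 1 to 5 rows; each row is the pose to reach, as a shift and turn from the pose commanded when the call began, along the tool's axes at that moment; what a row does not reach only later rows make up. The controller multiplies each number of a shift by 10 cm and each number of a turn by pi/2 rad. A row lasts 1/10 s, in which the tool goes at most 50 mm and 8.59 degrees, less where a joint would pass 70% of its speed; a pose out of reach is approached as far as the arm can. A call with a number of a shift or a turn outside -1 to 1 is refused whole. A call with a gripper value outside its range is refused whole. The fingers move at their own pace and stop on an object; the grip force is fixed at half the most. Time passes only in rows, so rows that repeat a pose let the fingers close. It gives the time, the measured TCP pose, the force, the opening and the grip force at its end, in the units of the state.
- ctrl.get_obs(): the state, without advancing time (a new reading comes with each control period).
- ctrl.snapshot(name): name is "side" or "top"; returns a dict with "color" (384x512x3 uint8, red, green, blue), "intrinsics" (3x3 intrinsics, pixels), "R" (3x3) and "t" (3): a world point X has camera coordinates R X + t. Camera axes: x right, y down, z forward; pixel columns grow to the right and rows downward; lengths in m; the calibration is good to about 2 mm. A picture is of the moment at which its call begins. There is no depth.
- ctrl.close_job(): hands the job in; it is judged then, once.
The state is a dict: "clock": time; "joint_pos": joint angles; "qvel": joint speeds; "tau": joint torques, N m; "tool_pos": TCP position; "orientation": TCP orientation; "force": force on the tool from outside, world axes, zero at the start; "moment": the same for the moment, N m; "opening": finger opening in m; "gripper_force": force on a finger pad.
Only numpy, scipy, OpenCV 4.12 (cv2) and the standard library are available. Lean on these libraries where they do the work, as an engineer would, in place of code of your own. Each camera call takes 0.05 s, during which the arm holds its last target. There are 200 camera calls.

## Working session

There is one attempt and no reset: what is moved stays moved. The work goes in short steps, Python scripts to look and compute and a shell command to move; the robot and the scene stay as the last step left them, time stands still between calls to the robot, and variables do not carry over. Pictures are saved under pics/ and viewed, at most 14 in all, crops included, and the job is handed in when it is done.

```bash
mkdir -p pics; python3 - <<'E'
from plant import ctrl
import cv2
for n in("top","side"):
    s=ctrl.snapshot(n); cv2.imwrite(f"pics/{n}0.png",s["color"][...,::-1]); print(n,s["intrinsics"],s["R"],s["t"])
print(ctrl.get_obs())
E
```

```text
top [[480.33164649   0.         260.12140367]
 [  0.         480.33164649 191.80757766]
 [  0.           0.           1.        ]] [[-0.00836601 -0.99996287 -0.00206831]
 [-0.99749608  0.0084906  -0.07021022]
 [ 0.07022518  0.00147575 -0.99753007]] [-0.05488055  0.55974383  1.70445856]
side [[408.26279484   0.         255.00718624]
 [  0.         408.26279484 191.82554428]
 [  0.           0.           1.        ]] [[-0.7522975  -0.65870846  0.01231399]
 [-0.44149644  0.49017473 -0.75153817]
 [ 0.48900855 -0.57081687 -0.65957466]] [0.34715062 0.37665838 1.09680929]
{'clock': 0.1, 'joint_pos': array([-5.45964510e+01,  2.05860302e+01,  6.37696391e-01, -1.75219236e-02,
       -7.01362720e+01, -1.65055850e+01]), 'qvel': array([ 0.11771553, -0.12930885,  0.05746888,  0.04305304, -0.04709859,
       -0.07897174]), 'tau': array([-1.39431158e-03, -5.84161341e+01,  2.93749559e+01,  7.01547727e+00,
        1.01702049e-02, -5.85125531e-05]), 'tool_pos': array([ 0.21844271, -0.63823281,  0.24772164]), 'orientation': array([ 1.79914200e+02, -8.24557351e-03, -1.61107996e+02]), 'force': array([-0.20505745,  0.01120659,  0.09674521]), 'moment': array([ 0.00698988,  0.06288402, -0.03868791]), 'gripper_force': 0.0, 'opening': 0.08771985962410529}
```

View pics/top0.png

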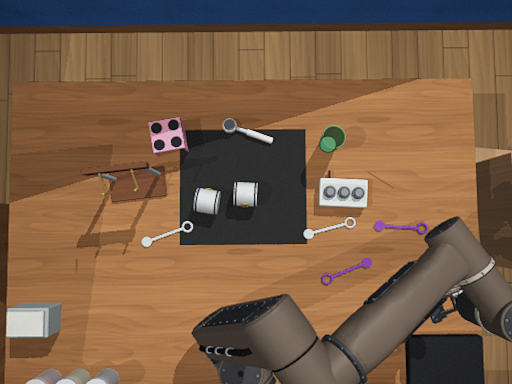

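View pics/side0.png

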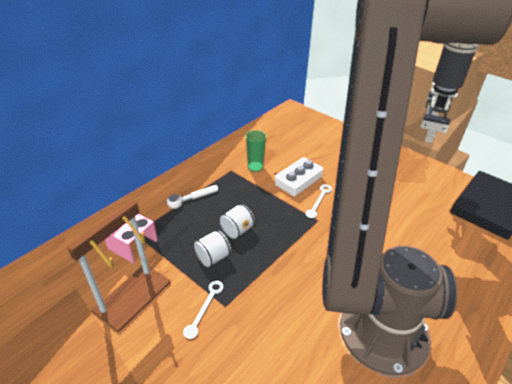

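The top view shows two drums, at (207,201) and (245,195). The white spoons are at (166,235) and (329,229). The rack is at (130,185) and the pump at (343,193). Possible confusions:
- **Purple spoons:** at (400,227) and (347,272), not meant.
- **White scoop:** at (247,131), a bystander.
- **White cylinders:** at (75,378), off to the side.

The side view shows brass on the near end of drum (237,222).

```bash
cat > h.py <<'E'
import numpy as np, cv2
from plant import ctrl
def ray(s,u,v):
    d=s["R"].T@np.linalg.solve(s["intrinsics"],np.array([u,v,1.]))
    return -s["R"].T@s["t"], d
def plane(s,u,v,z):
    c,d=ray(s,u,v); return c+d*(z-c[2])/d[2]
def tri(a,pa,b,pb):
    c1,d1=ray(a,*pa); c2,d2=ray(b,*pb)
    k=np.linalg.lstsq(np.c_[d1,-d2],c2-c1,rcond=None)[0]
    p,q=c1+k[0]*d1,c2+k[1]*d2
    return (p+q)/2, np.linalg.norm(p-q)
def proj(s,X):
    p=s["intrinsics"]@(s["R"]@np.array(X)+s["t"]); return p[:2]/p[2]
E
python3 - <<'E'
import cv2,numpy as np
t=cv2.imread("pics/top0.png");s=cv2.imread("pics/side0.png")
def c(im,x,y,w,h,k): return cv2.resize(im[y:y+h,x:x+w],None,fx=k,fy=k,interpolation=cv2.INTER_CUBIC)
a=c(t,75,155,160,100,5); cv2.imwrite("pics/c1.png",a)
b=c(t,175,160,200,100,4); d=c(s,60,130,280,220,2.8)
cv2.imwrite("pics/c2.png",b);cv2.imwrite("pics/c3.png",d)
E
```

```text
(no output)
```

View pics/c1.png

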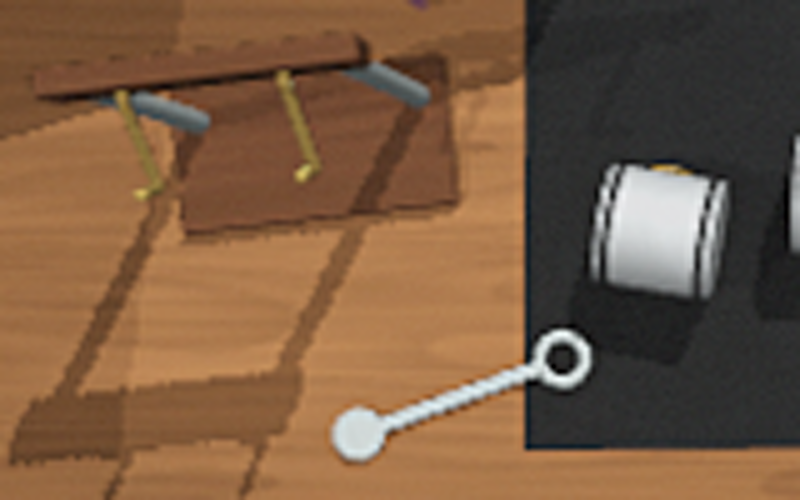

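View pics/c2.png

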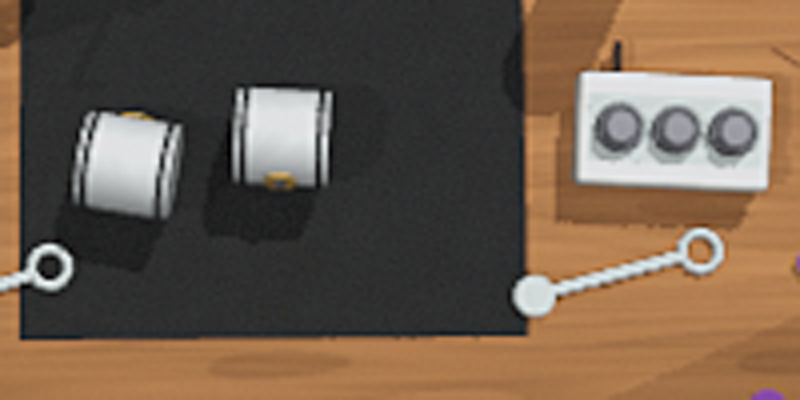

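View pics/c3.png

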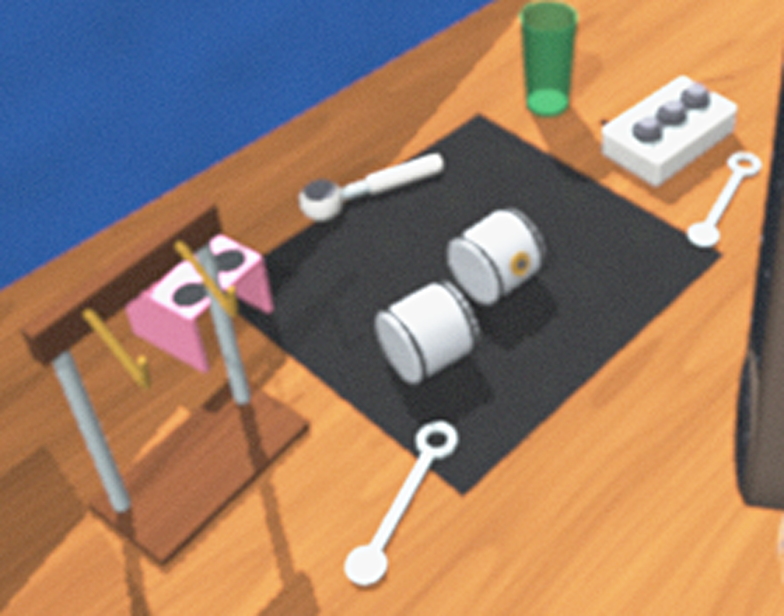

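The crops show these features:
- **Drums:** the right drum has its bung on the near side at px (245,205). The left drum has its bung on the far side at px (208,189).
- **Hook tips:** near px (104,193) and (137,190) in top.
- **Left spoon:** eye at (187,226), bowl at (147,242).
- **Right spoon:** eye at (350,222), bowl at (308,234).

Both spoons are white, not purple, so they are the right ones. Next I measure.

```bash
cat > meas.py <<'E'
from h import *
def spoons(s):
    hsv=cv2.cvtColor(s["color"],cv2.COLOR_RGB2HSV)
    m=((hsv[...,1]<60)&(hsv[...,2]>150)).astype(np.uint8)
    n,l,st,ce=cv2.connectedComponentsWithStats(m); out=[]
    for i in range(1,n):
        if 60<st[i,4]<1500:
            ys,xs=np.where(l==i); P=np.c_[xs,ys].astype(float)
            w=np.linalg.eigvalsh(np.cov(P.T)) if len(P)>3 else [1,1]
            out.append((i,st[i],ce[i],(w[1]/max(w[0],.1))**.5,P))
    return out
def ends(P):
    # circle centres at the ends: mean of axis-extreme parts
    c=P.mean(0); v=np.linalg.svd(P-c,full_matrices=False)[2][0]
    t=(P-c)@v; return c,v,t.min(),t.max()
if __name__=="__main__":
    for n in("top","side"):
        s=ctrl.snapshot(n)
        for i,st,ce,r,P in spoons(s):
            if max(st[2:4])<90: print(n,st,ce.round(1),round(r,1))
    T=ctrl.snapshot("top");S=ctrl.snapshot("side")
    x=lambda a,b:(75+a/5,155+b/5); y=lambda a,b:(60+a/2.8,130+b/2.8); z=lambda a,b:(175+a/4,160+b/4)
    for nm,p,q in [("hookLtip",x(145,190),y(143,358)),("hookLbot",x(157,183),y(147,382)),("hookRtip",x(304,174),y(229,291)),("hookRbot",x(316,165),y(234,313)),
      ("hookLroot",x(122,96),y(92,313)),("hookRroot",x(284,74),y(182,246)),
      ("spLeye",x(561,358),y(437,439)),("spLbowl",x(358,433),y(366,565)),("spReye",z(701,250),y(744,163)),("spRbowl",z(535,296),y(704,234)),
      ("btnL",z(622,124),y(649,126)),("btnM",z(681,127),y(672,108)),("btnR",z(738,129),y(696,92)),
      ("bungR",z(280,181),y(520,264))]:
        X,e=tri(T,p,S,q); print(nm,X.round(4),"gap",round(e,4))
    for nm,p in [("dL",(660,232)),("drL",0)]: 
        pass
    print("drumL",plane(T,*x(662,232),.084),"drumR",plane(T,*z(283,138),.084))
    print("cams",ray(T,0,0)[0],ray(S,0,0)[0])
E
python3 meas.py
```

```text
top [237 127  36  16 185] [256.5 134.6] 6.7
top [152 128  31  23 250] [167.8 137.6] 1.6
top [319 178  49  30 982] [343. 192.] 1.6
top [236 182  19  22 362] [244.9 192.4] 1.2
top [197 188  20  23 360] [205.9 199.1] 1.2
top [304 217  52  22 258] [327.4 228.2] 7.4
top [141 221  52  26 255] [164.6 234.5] 7.7
top [468 258  27  24 127] [482.3 271.4] 6.2
top [   6  308   43   29 1183] [ 26.3 321.9] 1.4
top [ 56 376  25   8 126] [ 69.3 380.4] 3.4
top [ 26 378  21   6  86] [ 36.5 381.2] 3.8
top [ 86 378  22   6 101] [ 97.1 380.9] 3.3
side [452  44  26   4  61] [465.   45.2] 6.7
side [431  82   7  25  82] [433.2  95.2] 4.3
side [421 121  28  22 292] [432.9 129.4] 1.3
side [275 157  48  39 986] [298.  176.6] 1.6
side [167 185  51  24 335] [192.  195.6] 7.6
side [305 184  27  34 229] [317.8 201.3] 4.9
side [220 205  33  33 652] [235.2 220. ] 1.3
side [130 215  23  18 166] [140.3 222.8] 1.1
side [114 223  34  51 358] [132.2 243.6] 3.5
side [194 231  34  35 780] [211.4 247.1] 1.2
side [ 80 258  25  55 274] [ 91.6 284.5] 12.0
side [183 280  40  59 473] [201.6 311.3] 7.0
side [341 314  22  34 283] [
[... 173 characters left out ...]
 0.2195] gap 0.0047
hookRtip [0.5529 0.327  0.2503] gap 0.0009
hookRbot [0.5596 0.3265 0.216 ] gap 0.0038
hookLroot [0.5987 0.4313 0.2742] gap 0.0032
hookRroot [0.6116 0.3326 0.272 ] gap 0.0034
spLeye [0.4361 0.2027 0.0097] gap 0.0021
spLbowl [0.3838 0.3481 0.0107] gap 0.0018
spReye [ 0.4461 -0.3833  0.0072] gap 0.0014
spRbowl [ 0.4059 -0.2333  0.0098] gap 0.0019
btnL [ 0.5553 -0.3083  0.0567] gap 0.0051
btnM [ 0.5533 -0.3588  0.0584] gap 0.0021
btnR [ 0.5506 -0.4091  0.0584] gap 0.0034
bungR [ 0.5091 -0.0068  0.059 ] gap 0.0016
drumL [0.52309356 0.12251086 0.084     ] drumR [ 0.54582895 -0.00998474  0.084     ]
cams [ 0.43818725 -0.06214642  1.7394349 ] [-0.10889523  0.67011989  1.00222596]
```

```bash
cat > plan.py <<'E'
# usage: plan.py x y z psi [ncalls] : prints shifts/turns (move units) from the current pose
import sys; from h import *
def plan(p,psi,tgt,tpsi,n=None,lim=.095):
    d=np.array(tgt)-p; a=(tpsi-psi+180)%360-180
    if n is None: n=max(1,int(np.ceil(max(np.linalg.norm(d)/lim,abs(a)/40))))
    for k in range(n):
        r=np.radians(psi+a*k/n); e=d/n
        print("  d",[round(float(v)*10,3) for v in(np.cos(r)*e[0]+np.sin(r)*e[1],np.sin(r)*e[0]-np.cos(r)*e[1],-e[2])],"rz",round(-a/n/90,4))
def wp(*ts):
    o=ctrl.get_obs(); p,psi=o["tool_pos"],o["orientation"][2]
    print("from",p.round(4),o["orientation"].round(2),"F",o["force"].round(1),"open",round(o["opening"],4),"t",round(o["clock"],1))
    for t in ts:
        print(t); plan(np.array(p),psi,t[:3],t[3]); p,psi=np.array(t[:3]),t[3]
if __name__=="__main__":
    wp(*[eval(a) for a in sys.argv[1:]])
E
python3 plan.py "(.4244,-.3022,.15,-75)"
```

```text
from [ 0.2185 -0.6385  0.2482] [ 1.7996e+02 -1.0000e-02 -1.6110e+02] F [-0.9  0.5 -0.3] open 0.0878 t 0.3
(0.4244, -0.3022, 0.15, -75)
  d [-0.607, 0.503, 0.196] rz -0.1913
  d [-0.729, 0.301, 0.196] rz -0.1913
  d [-0.785, 0.071, 0.196] rz -0.1913
  d [-0.771, -0.164, 0.196] rz -0.1913
  d [-0.688, -0.385, 0.196] rz -0.1913
```

```bash
python3 -m creep '[{"grip":0.4,"delta_pos":[-0.61,0.5,0.1],"rotation":[0,0,-0.19]},{"grip":0.4,"delta_pos":[-0.61,0.5,0.1],"rotation":[0,0,-0.19]},{"grip":0.4,"delta_pos":[-0.61,0.5,0.1],"rotation":[0,0,-0.19]}]'
python3 -m creep '[{"grip":0.4,"delta_pos":[-0.73,0.3,0.1],"rotation":[0,0,-0.19]},{"grip":0.4,"delta_pos":[-0.73,0.3,0.1],"rotation":[0,0,-0.19]},{"grip":0.4,"delta_pos":[-0.73,0.3,0.1],"rotation":[0,0,-0.19]}]'
python3 -m creep '[{"grip":0.4,"delta_pos":[-0.79,0.07,0.1],"rotation":[0,0,-0.19]},{"grip":0.4,"delta_pos":[-0.79,0.07,0.1],"rotation":[0,0,-0.19]},{"grip":0.4,"delta_pos":[-0.79,0.07,0.1],"rotation":[0,0,-0.19]}]'
python3 -m creep '[{"grip":0.4,"delta_pos":[-0.77,-0.16,0.2],"rotation":[0,0,-0.19]},{"grip":0.4,"delta_pos":[-0.77,-0.16,0.2],"rotation":[0,0,-0.19]},{"grip":0.4,"delta_pos":[-0.77,-0.16,0.2],"rotation":[0,0,-0.19]}]'
python3 -m creep '[{"grip":0.4,"delta_pos":[-0.69,-0.38,0.3],"rotation":[0,0,-0.19]},{"grip":0.4,"delta_pos":[-0.69,-0.38,0.3],"rotation":[0,0,-0.19]},{"grip":0.4,"delta_pos":[-0.69,-0.38,0.3],"rotation":[0,0,-0.19]},{"grip":0.4,"delta_pos":[-0.69,-0.38,0.3],"rotation":[0,0,-0.19]}]'
python3 plan.py "(.4244,-.3022,.06,-75)" "(.4244,-.3022,.024,-75)"
```

```text
clock: 0.6
tool_pos: [0.2614, -0.5689, 0.2384]
orientation: [180.0, 0.0, -143.6]
force: [-0.4, -0.3, 0.0]
opening: 0.0688
gripper_force: 0.0
clock: 0.9
tool_pos: [0.3027, -0.5023, 0.2285]
orientation: [180.0, 0.0, -126.6]
force: [0.3, -0.4, 0.1]
opening: 0.053
gripper_force: 0.0
clock: 1.2
tool_pos: [0.3444, -0.4354, 0.2185]
orientation: [-180.0, 0.0, -109.5]
force: [-0.1, -0.3, 0.3]
opening: 0.0527
gripper_force: 0.0
clock: 1.5
tool_pos: [0.3853, -0.3686, 0.1979]
orientation: [180.0, 0.0, -92.5]
force: [-0.5, -0.9, 0.6]
opening: 0.0525
gripper_force: 0.0
clock: 1.9
tool_pos: [0.426, -0.3034, 0.1687]
orientation: [180.0, -0.0, -75.8]
force: [-0.5, -0.5, 0.2]
opening: 0.0525
gripper_force: 0.0
from [ 0.426  -0.3034  0.1687] [ 1.7998e+02 -2.0000e-02 -7.5760e+01] F [-0.5 -0.5  0.2] open 0.0525 t 1.9
(0.4244, -0.3022, 0.06, -75)
  d [-0.008, 0.006, 0.543] rz -0.0042
  d [-0.008, 0.006, 0.543] rz -0.0042
(0.4244, -0.3022, 0.024, -75)
  d [0.0, -0.0, 0.36] rz 0.0
```

```bash
python3 -m creep '[{"grip":0.4,"delta_pos":[-0.02,0.01,0.5],"rotation":[0,0,-0.008]},{"grip":0.4,"delta_pos":[-0.02,0.01,0.9],"rotation":[0,0,-0.008]},{"grip":0.4,"delta_pos":[-0.02,0.01,0.9],"rotation":[0,0,-0.008]},{"grip":0.4,"delta_pos":[-0.02,0.01,0.9],"rotation":[0,0,-0.008]}]'
python3 - <<'E'
from meas import *
for n in("top","side"):
    s=ctrl.snapshot(n); cv2.imwrite(f"pics/{n}1.png",s["color"][...,::-1])
    for i,st,ce,r,P in spoons(s):
        if (n=="top" and 150<st[1]<260) or (n=="side" and st[1]>180): print(n,st,ce.round(1),round(r,1))
E
python3 plan.py "(.4244,-.3022,.024,-75)"
```

```text
clock: 2.3
tool_pos: [0.4242, -0.3024, 0.0793]
orientation: [179.9, -0.0, -75.0]
force: [0.6, -0.1, 1.6]
opening: 0.0525
gripper_force: 0.0
top [319 178  49  29 822] [344.7 190.2] 1.7
top [236 182  19  22 362] [244.9 192.4] 1.2
top [197 188  20  23 362] [205.8 199.1] 1.2
top [299 201   8  24  99] [302.6 212.5] 5.6
top [141 221  52  26 254] [164.6 234.5] 7.7
side [167 185  51  24 364] [191.5 195.9] 7.1
side [305 198  15  20 126] [312.7 209.9] 2.5
side [220 205  33  33 705] [235.5 220.1] 1.3
side [386 204  13  13  94] [391.4 211.8] 1.6
side [130 214  23  19 191] [140.1 222.6] 1.2
side [113 223  36  51 413] [132.6 244.3] 3.5
side [194 231  35  36 832] [211.5 247.2] 1.2
side [422 251  20  41 116] [434.4 272.5] 2.6
side [ 79 257  27  56 363] [ 92.1 284.1] 9.1
side [387 256  12  14  82] [392.2 264.3] 1.6
side [183 280  41  59 508] [202.  310.4] 6.9
side [398 319  31  19 147] [414.3 329.1] 3.1
side [393 363  10  10  80] [397.6 367.5] 1.2
from [ 0.4256 -0.3024  0.0808] [-1.7986e+02 -1.2000e-01 -7.4960e+01] F [-0.  -0.7 -0.5] open 0.0527 t 2.4
(0.4244, -0.3022, 0.024, -75)
  d [-0.005, 0.011, 0.568] rz 0.0005
```

```bash
python3 -m creep '[{"grip":0.4,"delta_pos":[0,0,0.3],"rotation":[0,0,0]},{"grip":0.4,"delta_pos":[0,0,0.55],"rotation":[0,0,0]},{"grip":0.4,"delta_pos":[0,0,0.55],"rotation":[0,0,0]},{"grip":0.4,"delta_pos":[0,0,0.55],"rotation":[0,0,0]}]'
python3 -m creep '[{"grip":1,"delta_pos":[0,0,0],"rotation":[0,0,0]},{"grip":1,"delta_pos":[0,0,0],"rotation":[0,0,0]},{"grip":1,"delta_pos":[0,0,0],"rotation":[0,0,0]},{"grip":1,"delta_pos":[0,0,0],"rotation":[0,0,0]},{"grip":1,"delta_pos":[0,0,0],"rotation":[0,0,0]}]'
python3 -m creep '[{"grip":1,"delta_pos":[0,0,0],"rotation":[0,0,0]},{"grip":1,"delta_pos":[0,0,0],"rotation":[0,0,0]},{"grip":1,"delta_pos":[0,0,-0.3],"rotation":[0,0,0]},{"grip":1,"delta_pos":[0,0,-0.6],"rotation":[0,0,0]},{"grip":1,"delta_pos":[0,0,-1],"rotation":[0,0,0]}]'
python3 plan.py "(.4694,.318,.32,6)"
```

```text
clock: 2.8
tool_pos: [0.4251, -0.3016, 0.0252]
orientation: [-179.9, -0.1, -74.9]
force: [0.2, 0.6, 0.5]
opening: 0.0524
gripper_force: 0.0
clock: 3.3
tool_pos: [0.4243, -0.3011, 0.0238]
orientation: [-180.0, -0.0, -74.9]
force: [-0.4, 0.4, -0.2]
opening: 0.0181
gripper_force: 0.0
clock: 3.8
tool_pos: [0.4231, -0.3007, 0.1233]
orientation: [179.8, 0.1, -74.9]
force: [1.0, 0.1, -1.2]
opening: 0.0095
gripper_force: 30.0
from [ 0.4231 -0.3007  0.1233] [ 1.7983e+02  1.2000e-01 -7.4900e+01] F [ 1.   0.1 -1.2] open 0.0095 t 3.8
(0.4694, 0.318, 0.32, 6)
  d [-0.836, -0.294, -0.281] rz -0.1284
  d [-0.76, -0.456, -0.281] rz -0.1284
  d [-0.654, -0.599, -0.281] rz -0.1284
  d [-0.52, -0.718, -0.281] rz -0.1284
  d [-0.366, -0.807, -0.281] rz -0.1284
  d [-0.197, -0.864, -0.281] rz -0.1284
  d [-0.02, -0.886, -0.281] rz -0.1284
```

```bash
python3 -m creep '[{"grip":1,"delta_pos":[-0.42,-0.15,-0.6],"rotation":[0,0,-0.065]},{"grip":1,"delta_pos":[-0.84,-0.29,-0.8],"rotation":[0,0,-0.13]},{"grip":1,"delta_pos":[-0.84,-0.29,-0.8],"rotation":[0,0,-0.13]},{"grip":1,"delta_pos":[-0.84,-0.29,-0.8],"rotation":[0,0,-0.13]}]'
python3 -m creep '[{"grip":1,"delta_pos":[-0.38,-0.23,-0.35],"rotation":[0,0,-0.065]},{"grip":1,"delta_pos":[-0.76,-0.46,-0.7],"rotation":[0,0,-0.13]},{"grip":1,"delta_pos":[-0.76,-0.46,-0.7],"rotation":[0,0,-0.13]},{"grip":1,"delta_pos":[-0.76,-0.46,-0.7],"rotation":[0,0,-0.13]}]'
python3 -m creep '[{"grip":1,"delta_pos":[-0.33,-0.3,-0.23],"rotation":[0,0,-0.065]},{"grip":1,"delta_pos":[-0.65,-0.6,-0.45],"rotation":[0,0,-0.13]},{"grip":1,"delta_pos":[-0.65,-0.6,-0.45],"rotation":[0,0,-0.13]}]'
python3 -m creep '[{"grip":1,"delta_pos":[-0.26,-0.36,0],"rotation":[0,0,-0.065]},{"grip":1,"delta_pos":[-0.52,-0.72,0],"rotation":[0,0,-0.13]},{"grip":1,"delta_pos":[-0.52,-0.72,0],"rotation":[0,0,-0.13]}]'
python3 -m creep '[{"grip":1,"delta_pos":[-0.18,-0.4,0],"rotation":[0,0,-0.065]},{"grip":1,"delta_pos":[-0.37,-0.8,0],"rotation":[0,0,-0.13]},{"grip":1,"delta_pos":[-0.37,-0.8,0],"rotation":[0,0,-0.13]}]'
python3 - <<'E'
from meas import *
for n in("top","side"):
    s=ctrl.snapshot(n); cv2.imwrite(f"pics/{n}2.png",s["color"][...,::-1])
a=cv2.imread("pics/side2.png");b=cv2.imread("pics/top2.png")
cv2.imwrite("pics/v2.png",np.hstack([cv2.resize(a[60:360,:300],(400,400)),cv2.resize(b[100:300,80:280],(400,400))]))
E
python3 plan.py "(.4694,.318,.32,6)"
```

```text
clock: 4.2
tool_pos: [0.4315, -0.2109, 0.206]
orientation: [-179.8, -0.1, -63.0]
force: [1.3, 0.1, -1.1]
opening: 0.0093
gripper_force: 30.0
clock: 4.6
tool_pos: [0.4378, -0.123, 0.2743]
orientation: [-179.9, -0.1, -51.4]
force: [0.2, 0.0, -1.3]
opening: 0.0092
gripper_force: 30.0
clock: 4.9
tool_pos: [0.445, -0.0332, 0.3197]
orientation: [-179.9, -0.1, -39.5]
force: [-0.6, -0.4, -0.6]
opening: 0.0094
gripper_force: 30.0
clock: 5.2
tool_pos: [0.4498, 0.0552, 0.3165]
orientation: [179.9, 0.1, -27.8]
force: [0.4, -0.5, -0.4]
opening: 0.0095
gripper_force: 30.0
clock: 5.5
tool_pos: [0.4551, 0.143, 0.3163]
orientation: [179.9, 0.1, -16.2]
force: [-1.0, -0.7, -0.5]
opening: 0.0098
gripper_force: 30.0
from [0.4546 0.1404 0.3166] [ 1.7983e+02  1.3000e-01 -1.6440e+01] F [ 0.3 -0.8 -1.1] open 0.0094 t 5.6
(0.4694, 0.318, 0.32, 6)
  d [-0.18, -0.873, -0.017] rz -0.1247
  d [-0.007, -0.891, -0.017] rz -0.1247
```

View pics/v2.png

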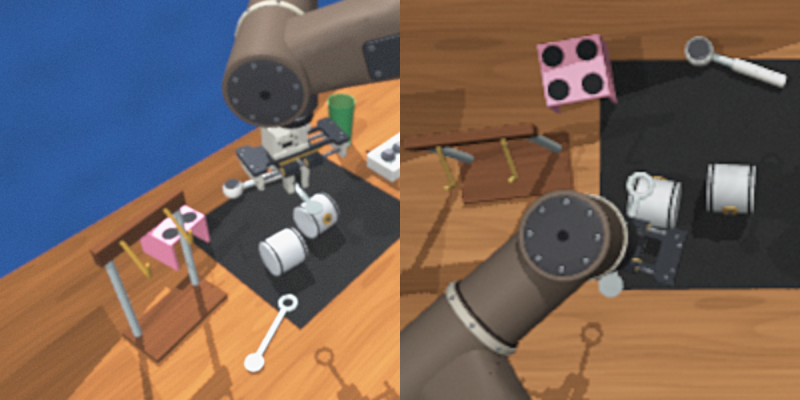

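The spoon is held level, with its eye at top px (200,193) and the bowl at (185,242). Next I move it before the right hook, still above it.

```bash
python3 -m creep '[{"grip":1,"delta_pos":[-0.09,-0.43,0],"rotation":[0,0,-0.062]},{"grip":1,"delta_pos":[-0.18,-0.87,0],"rotation":[0,0,-0.125]},{"grip":1,"delta_pos":[-0.18,-0.87,0],"rotation":[0,0,-0.125]}]'
python3 -m creep '[{"grip":1,"delta_pos":[0,-0.43,0],"rotation":[0,0,-0.062]},{"grip":1,"delta_pos":[-0.01,-0.7,0],"rotation":[0,0,-0.125]},{"grip":1,"delta_pos":[-0.01,-0.89,0],"rotation":[0,0,-0.125]},{"grip":1,"delta_pos":[-0.01,-0.89,0],"rotation":[0,0,-0.125]}]'
python3 - <<'E'
from meas import *
S={n:ctrl.snapshot(n) for n in("top","side")}
for n,s in S.items(): cv2.imwrite(f"pics/{n}3.png",s["color"][...,::-1])
a=cv2.imread("pics/side3.png");b=cv2.imread("pics/top3.png")
o=ctrl.get_obs();print(o["tool_pos"],o["orientation"][2])
r=np.radians(o["orientation"][2]); e=o["tool_pos"]+[.084*np.cos(r),.084*np.sin(r),-.02]
print("expected eye",e,proj(S["top"],e),proj(S["side"],e))
cv2.imwrite("pics/v3.png",np.hstack([cv2.resize(a[190:310,60:180],(400,400),interpolation=2),cv2.resize(b[150:250,70:170],(400,400),interpolation=2)]))
E
```

```text
clock: 5.9
tool_pos: [0.4628, 0.2311, 0.3169]
orientation: [179.9, 0.1, -5.0]
force: [0.0, -0.9, -0.3]
opening: 0.0099
gripper_force: 30.0
clock: 6.3
tool_pos: [0.4695, 0.3185, 0.3172]
orientation: [179.9, 0.1, 5.9]
force: [0.1, 0.2, -1.4]
opening: 0.0093
gripper_force: 30.0
[0.4691758  0.31708594 0.31783831] 5.90916866561317
expected eye [0.55272945 0.32573388 0.29783831] [132.01018554 188.5712002 ] [139.10092746 220.20895777]
```

View pics/v3.png

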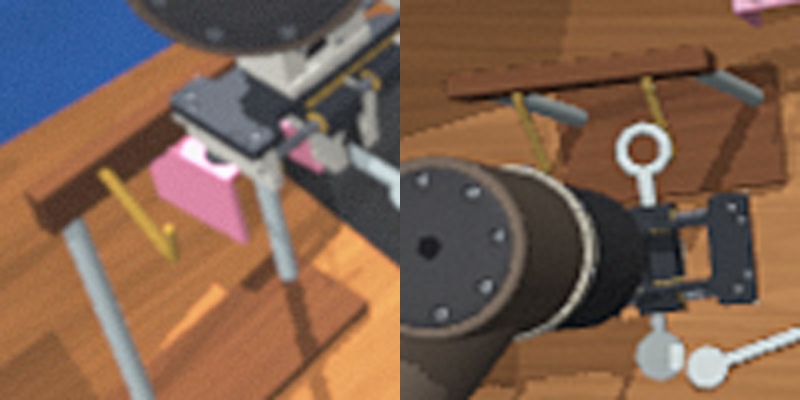

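The top crop shows the eye at px (131.0,187.8), about 3 mm beyond the right hook's tip. I shift it slightly, lower it over the tip and let go.

```bash
python3 - <<'E'
from h import *
T=ctrl.snapshot("top"); e=plane(T,131,187.75,.2978); print(e)
d=np.array([.5540,.327])-e[:2]; r=np.radians(5.9)
print("d",(np.cos(r)*d[0]+np.sin(r)*d[1])*10,(np.sin(r)*d[0]-np.cos(r)*d[1])*10)
E
```

```text
[0.5552397  0.32881441 0.2978    ]
d -0.01419644565088767 0.016773700816375345
```

```bash
python3 -m creep '[{"grip":1,"delta_pos":[-0.015,0.017,0],"rotation":[0,0,0]},{"grip":1,"delta_pos":[-0.015,0.017,0.15],"rotation":[0,0,0]},{"grip":1,"delta_pos":[-0.015,0.017,0.3],"rotation":[0,0,0]},{"grip":1,"delta_pos":[-0.015,0.017,0.45],"rotation":[0,0,0]},{"grip":1,"delta_pos":[-0.015,0.017,0.55],"rotation":[0,0,0]}]'
python3 -m creep '[{"grip":1,"delta_pos":[0,0,0],"rotation":[0,0,0]},{"grip":1,"delta_pos":[0,0,0],"rotation":[0,0,0]}]'
python3 - <<'E'
from meas import *
S={n:ctrl.snapshot(n) for n in("top","side")}
for n,s in S.items(): cv2.imwrite(f"pics/{n}4.png",s["color"][...,::-1])
a=cv2.imread("pics/side4.png");b=cv2.imread("pics/top4.png")
cv2.imwrite("pics/v4.png",np.hstack([cv2.resize(a[190:310,80:200],(400,400),interpolation=2),cv2.resize(b[150:250,70:170],(400,400),interpolation=2)]))
E
```

```text
clock: 6.95
tool_pos: [0.4674, 0.3152, 0.2629]
orientation: [180.0, 0.0, 6.0]
force: [-0.4, -0.3, -1.3]
opening: 0.0093
gripper_force: 30.0
clock: 7.15
tool_pos: [0.4679, 0.3161, 0.2642]
orientation: [-180.0, -0.0, 6.1]
force: [-0.3, 0.6, 0.4]
opening: 0.0099
gripper_force: 3.0
```

View pics/v4.png

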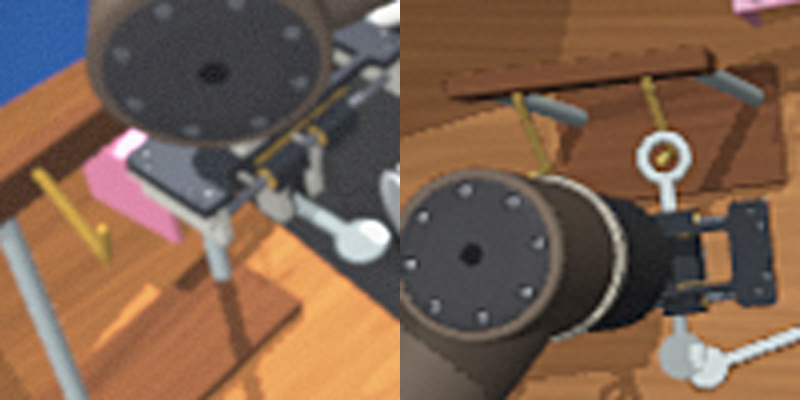

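The hook tip is centred in the eye at crop (663,157). I let go, wait, and rise.

```bash
python3 -m creep '[{"grip":0.4,"delta_pos":[0,0,0],"rotation":[0,0,0]},{"grip":0.4,"delta_pos":[0,0,0],"rotation":[0,0,0]},{"grip":0.4,"delta_pos":[0,0,0],"rotation":[0,0,0]},{"grip":0.4,"delta_pos":[0,0,0],"rotation":[0,0,0]},{"grip":0.4,"delta_pos":[0,0,0],"rotation":[0,0,0]}]'
python3 -m creep '[{"grip":0.4,"delta_pos":[0,0,0],"rotation":[0,0,0]},{"grip":0.4,"delta_pos":[0,0,-0.3],"rotation":[0,0,0]},{"grip":0.4,"delta_pos":[0,0,-0.7],"rotation":[0,0,0]},{"grip":0.4,"delta_pos":[0,0,-0.9],"rotation":[0,0,0]}]'
python3 plan.py "(.4077,.2817,.33,-70.2)" "(.4077,.2817,.16,-70.2)"
```

```text
clock: 7.75
tool_pos: [0.4677, 0.3164, 0.2636]
orientation: [-180.0, -0.0, 6.1]
force: [-0.2, -0.4, -0.3]
opening: 0.0436
gripper_force: 0.0
clock: 8.15
tool_pos: [0.4684, 0.3167, 0.357]
orientation: [-179.9, -0.2, 6.1]
force: [-0.3, 0.0, 1.2]
opening: 0.0527
gripper_force: 0.0
from [0.4684 0.3167 0.357 ] [-179.9    -0.19    6.13] F [-0.3  0.   1.2] open 0.0527 t 8.2
(0.4077, 0.2817, 0.33, -70.2)
  d [-0.321, 0.142, 0.135] rz 0.4241
  d [-0.165, 0.309, 0.135] rz 0.4241
(0.4077, 0.2817, 0.16, -70.2)
  d [0.0, -0.0, 0.85] rz -0.0
  d [0.0, -0.0, 0.85] rz -0.0
```

```bash
python3 -m creep '[{"grip":0.4,"delta_pos":[-0.32,0.14,0],"rotation":[0,0,0.42]},{"grip":0.4,"delta_pos":[-0.32,0.14,0],"rotation":[0,0,0.42]},{"grip":0.4,"delta_pos":[-0.32,0.14,0],"rotation":[0,0,0.42]},{"grip":0.4,"delta_pos":[-0.32,0.14,0],"rotation":[0,0,0.42]},{"grip":0.4,"delta_pos":[-0.32,0.14,0],"rotation":[0,0,0.42]}]'
python3 -m creep '[{"grip":0.4,"delta_pos":[-0.17,0.31,0],"rotation":[0,0,0.42]},{"grip":0.4,"delta_pos":[-0.17,0.31,0],"rotation":[0,0,0.42]},{"grip":0.4,"delta_pos":[-0.17,0.31,0],"rotation":[0,0,0.42]},{"grip":0.4,"delta_pos":[-0.17,0.31,0],"rotation":[0,0,0.42]},{"grip":0.4,"delta_pos":[-0.17,0.31,0],"rotation":[0,0,0.42]}]'
python3 - <<'E'
from meas import *
S={n:ctrl.snapshot(n) for n in("top","side")}
for n,s in S.items(): cv2.imwrite(f"pics/{n}5.png",s["color"][...,::-1])
a=cv2.imread("pics/side5.png");b=cv2.imread("pics/top5.png")
cv2.imwrite("pics/v5.png",np.hstack([cv2.resize(a[180:380,60:260],(400,400),interpolation=2),cv2.resize(b[150:270,80:200],(400,400),interpolation=2)]))
E
python3 plan.py "(.4077,.2817,.16,-70.2)"
```

```text
clock: 8.65
tool_pos: [0.4372, 0.2989, 0.3537]
orientation: [-180.0, 0.0, -32.0]
force: [-0.1, -0.7, 0.0]
opening: 0.0527
gripper_force: 0.0
clock: 9.15
tool_pos: [0.4064, 0.2815, 0.3537]
orientation: [-180.0, 0.0, -69.8]
force: [-0.3, -0.6, 0.7]
opening: 0.0526
gripper_force: 0.0
from [0.4065 0.2815 0.3536] [-180.      0.    -69.52] F [-0.4  0.4  0.5] open 0.0527 t 9.2
(0.4077, 0.2817, 0.16, -70.2)
  d [0.001, -0.004, 0.645] rz 0.0025
  d [0.001, -0.004, 0.645] rz 0.0025
  d [0.001, -0.004, 0.645] rz 0.0025
```

View pics/v5.png

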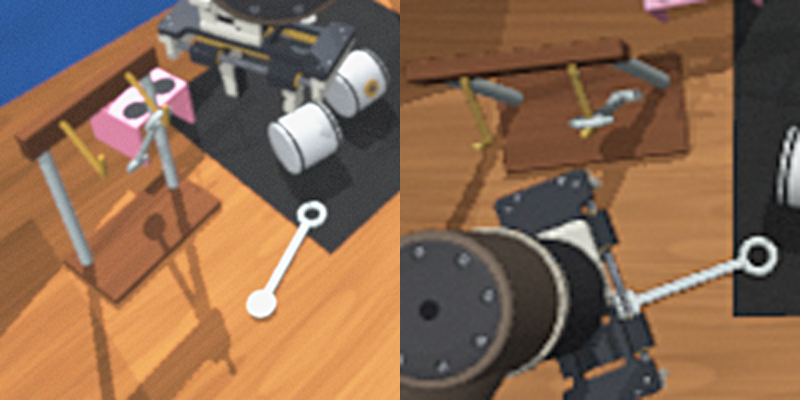

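The first spoon hangs on the right hook, still swinging. The second spoon's eye is unmoved at px (187,227). I descend and grasp it.

```bash
python3 -m creep '[{"grip":0.4,"delta_pos":[0,-0.01,0.5],"rotation":[0,0,0.008]},{"grip":0.4,"delta_pos":[0,-0.01,1],"rotation":[0,0,0.008]},{"grip":0.4,"delta_pos":[0,-0.01,1],"rotation":[0,0,0.008]}]'
python3 -m creep '[{"grip":0.4,"delta_pos":[0,0,0.5],"rotation":[0,0,0]},{"grip":0.4,"delta_pos":[0,0,1],"rotation":[0,0,0]},{"grip":0.4,"delta_pos":[0,0,1],"rotation":[0,0,0]},{"grip":0.4,"delta_pos":[0,0,1],"rotation":[0,0,0]}]'
python3 - <<'E'
from meas import *
s=ctrl.snapshot("side")
for i,st,ce,r,P in spoons(s):
    if 170<st[0]<200 and st[1]>270: print(st,ce.round(1),round(r,1))
E
python3 plan.py "(.4077,.2817,.024,-70.2)"
```

```text
clock: 9.55
tool_pos: [0.4047, 0.2789, 0.2477]
orientation: [179.4, -0.3, -70.2]
force: [0.2, -0.1, -0.3]
opening: 0.0526
gripper_force: 0.0
clock: 9.95
tool_pos: [0.4086, 0.2828, 0.1558]
orientation: [-179.9, -0.0, -70.1]
force: [0.1, 0.8, 1.4]
opening: 0.0528
gripper_force: 0.0
[183 282  42  57 440] [200.7 313.5] 6.9
from [0.4091 0.2835 0.1568] [-1.7981e+02  5.0000e-02 -7.0110e+01] F [ 0.3  0.6 -0.2] open 0.0527 t 10.0
(0.4077, 0.2817, 0.024, -70.2)
  d [0.006, 0.01, 0.664] rz 0.0005
  d [0.006, 0.01, 0.664] rz 0.0005
```

```bash
python3 -m creep '[{"grip":0.4,"delta_pos":[0.01,0.015,0.4],"rotation":[0,0,0]},{"grip":0.4,"delta_pos":[0.01,0.015,0.8],"rotation":[0,0,0]},{"grip":0.4,"delta_pos":[0.01,0.015,0.8],"rotation":[0,0,0]},{"grip":0.4,"delta_pos":[0.01,0.015,0.8],"rotation":[0,0,0]}]'
python3 -m creep '[{"grip":0.4,"delta_pos":[0,0,0.3],"rotation":[0,0,0]},{"grip":0.4,"delta_pos":[0,0,0.52],"rotation":[0,0,0]},{"grip":0.4,"delta_pos":[0,0,0.52],"rotation":[0,0,0]},{"grip":1,"delta_pos":[0,0,0.52],"rotation":[0,0,0]},{"grip":1,"delta_pos":[0,0,0.52],"rotation":[0,0,0]}]'
python3 -m creep '[{"grip":1,"delta_pos":[0,0,0],"rotation":[0,0,0]},{"grip":1,"delta_pos":[0,0,0],"rotation":[0,0,0]},{"grip":1,"delta_pos":[0,0,0],"rotation":[0,0,0]},{"grip":1,"delta_pos":[0,0,0],"rotation":[0,0,0]},{"grip":1,"delta_pos":[0,0,0],"rotation":[0,0,0]}]'
python3 -m creep '[{"grip":1,"delta_pos":[0,0,0],"rotation":[0,0,0]},{"grip":1,"delta_pos":[0,0,0],"rotation":[0,0,0]}]'
python3 plan.py
```

```text
clock: 10.4
tool_pos: [0.4077, 0.2819, 0.0761]
orientation: [-179.9, 0.0, -70.1]
force: [-0.1, 0.1, 0.5]
opening: 0.0524
gripper_force: 0.0
clock: 10.9
tool_pos: [0.4075, 0.2819, 0.0238]
orientation: [-179.8, 0.1, -70.2]
force: [-0.9, -0.5, -0.6]
opening: 0.0418
gripper_force: 0.0
clock: 11.4
tool_pos: [0.4069, 0.2809, 0.0223]
orientation: [-179.9, 0.0, -70.2]
force: [-1.3, -0.7, 6.5]
opening: 0.0095
gripper_force: 30.6
clock: 11.6
tool_pos: [0.4068, 0.2809, 0.0223]
orientation: [-179.9, 0.0, -70.2]
force: [-1.3, 0.2, 7.1]
opening: 0.0099
gripper_force: 30.6
from [0.4068 0.2809 0.0223] [-1.7994e+02  2.0000e-02 -7.0180e+01] F [-1.3  0.2  7.1] open 0.0099 t 11.6
```

```bash
python3 -m creep '[{"grip":1,"delta_pos":[0,0,-0.3],"rotation":[0,0,0]},{"grip":1,"delta_pos":[0,0,-0.6],"rotation":[0,0,0]},{"grip":1,"delta_pos":[0,0,-1],"rotation":[0,0,0]},{"grip":1,"delta_pos":[0,0,-1],"rotation":[0,0,0]}]'
python3 -m creep '[{"grip":1,"delta_pos":[0,0,-0.4],"rotation":[0,0,0]},{"grip":1,"delta_pos":[0,0,-0.7],"rotation":[0,0,0]},{"grip":1,"delta_pos":[0,0,-1],"rotation":[0,0,0]},{"grip":1,"delta_pos":[0,0,-1],"rotation":[0,0,0]}]'
python3 -m creep '[{"grip":1,"delta_pos":[0,0,-0.4],"rotation":[0,0,0]},{"grip":1,"delta_pos":[0,0,-0.7],"rotation":[0,0,0]},{"grip":1,"delta_pos":[0,0,-1],"rotation":[0,0,0]},{"grip":1,"delta_pos":[0,0,-1],"rotation":[0,0,0]}]'
python3 plan.py "(.459,.4147,.32,6)"
```

```text
clock: 12.0
tool_pos: [0.4084, 0.2828, 0.1265]
orientation: [-179.6, 0.2, -70.1]
force: [-0.4, 0.3, -0.6]
opening: 0.0095
gripper_force: 30.0
clock: 12.4
tool_pos: [0.4079, 0.282, 0.2255]
orientation: [-179.6, 0.2, -70.2]
force: [-0.2, 1.3, -0.8]
opening: 0.0094
gripper_force: 30.0
clock: 12.8
tool_pos: [0.4077, 0.2815, 0.3251]
orientation: [-179.7, 0.2, -70.2]
force: [0.1, 0.8, -0.3]
opening: 0.0102
gripper_force: 30.0
from [0.4077 0.2815 0.3251] [-1.7968e+02  1.5000e-01 -7.0180e+01] F [ 0.1  0.8 -0.3] open 0.0102 t 12.8
(0.459, 0.4147, 0.32, 6)
  d [-0.54, -0.467, 0.026] rz -0.4232
  d [-0.136, -0.701, 0.026] rz -0.4232
```

```bash
python3 -m creep '[{"grip":1,"delta_pos":[-0.1,-0.1,0],"rotation":[0,0,-0.085]},{"grip":1,"delta_pos":[-0.2,-0.2,0],"rotation":[0,0,-0.17]},{"grip":1,"delta_pos":[-0.35,-0.3,0],"rotation":[0,0,-0.26]},{"grip":1,"delta_pos":[-0.45,-0.4,0],"rotation":[0,0,-0.34]},{"grip":1,"delta_pos":[-0.54,-0.47,0.02],"rotation":[0,0,-0.423]}]'
python3 -m creep '[{"grip":1,"delta_pos":[-0.03,-0.15,0],"rotation":[0,0,-0.085]},{"grip":1,"delta_pos":[-0.06,-0.3,0],"rotation":[0,0,-0.17]},{"grip":1,"delta_pos":[-0.09,-0.45,0],"rotation":[0,0,-0.26]},{"grip":1,"delta_pos":[-0.12,-0.6,0],"rotation":[0,0,-0.34]},{"grip":1,"delta_pos":[-0.14,-0.7,0.03],"rotation":[0,0,-0.423]}]'
python3 -m creep '[{"grip":1,"delta_pos":[0,0,0],"rotation":[0,0,0]},{"grip":1,"delta_pos":[0,0,0],"rotation":[0,0,0]},{"grip":1,"delta_pos":[0,0,0],"rotation":[0,0,0]}]'
python3 - <<'E'
from meas import *
S={n:ctrl.snapshot(n) for n in("top","side")}
for n,s in S.items(): cv2.imwrite(f"pics/{n}6.png",s["color"][...,::-1])
a=cv2.imread("pics/side6.png");b=cv2.imread("pics/top6.png")
o=ctrl.get_obs();print(o["tool_pos"],o["orientation"][2])
r=np.radians(o["orientation"][2]); e=o["tool_pos"]+[.084*np.cos(r),.084*np.sin(r),-.02]
print("expected eye",e,proj(S["top"],e),proj(S["side"],e))
cv2.imwrite("pics/v6.png",np.hstack([cv2.resize(a[200:360,40:200],(400,400),interpolation=2),cv2.resize(b[150:250,70:170],(400,400),interpolation=2)]))
E
```

```text
clock: 13.3
tool_pos: [0.4324, 0.3478, 0.3181]
orientation: [179.9, 0.0, -31.8]
force: [-0.1, -0.7, -0.6]
opening: 0.0096
gripper_force: 30.0
clock: 13.8
tool_pos: [0.4579, 0.4147, 0.315]
orientation: [179.9, 0.1, 6.2]
force: [-0.1, -0.1, -1.2]
opening: 0.0093
gripper_force: 30.0
clock: 14.1
tool_pos: [0.4575, 0.4134, 0.3163]
orientation: [180.0, 0.0, 5.8]
force: [-0.4, 0.9, -0.6]
opening: 0.0093
gripper_force: 30.0
[0.45761866 0.41345179 0.31678232] 5.825506559830444
expected eye [0.54118485 0.42197772 0.29678232] [100.13088523 192.69045841] [107.4375652  245.47301534]
```

View pics/v6.png

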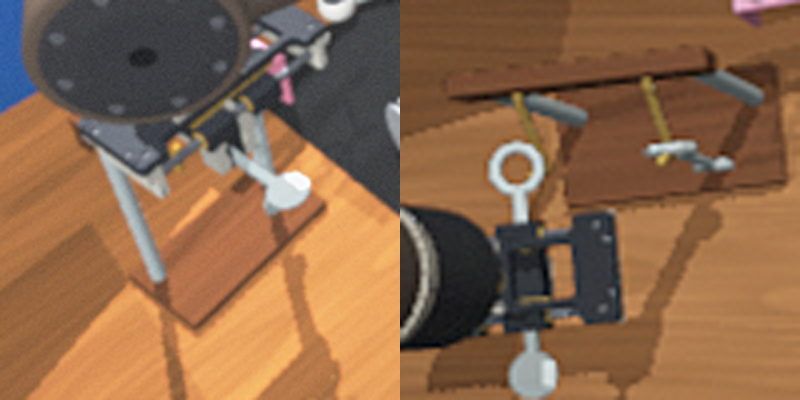

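The top crop shows the eye at px (99.0,192.0). The first spoon still hangs on the right hook.

```bash
python3 - <<'E'
from h import *
T=ctrl.snapshot("top"); e=plane(T,99,192,.2967); print(e)
d=np.array([.5435,.425])-e[:2]; r=np.radians(5.9)
print("d",(np.cos(r)*d[0]+np.sin(r)*d[1])*10,(np.sin(r)*d[0]-np.cos(r)*d[1])*10)
E
```

```text
[0.54330536 0.42544637 0.2967    ]
d 0.0014772411296214564 0.00464017669798669
```

```bash
python3 -m creep '[{"grip":1,"delta_pos":[0,0.005,0.12],"rotation":[0,0,0]},{"grip":1,"delta_pos":[0,0.005,0.24],"rotation":[0,0,0]},{"grip":1,"delta_pos":[0,0.005,0.36],"rotation":[0,0,0]},{"grip":1,"delta_pos":[0,0.005,0.48],"rotation":[0,0,0]},{"grip":1,"delta_pos":[0,0.005,0.54],"rotation":[0,0,0]}]'
python3 -m creep '[{"grip":1,"delta_pos":[0,0,0],"rotation":[0,0,0]},{"grip":1,"delta_pos":[0,0,0],"rotation":[0,0,0]}]'
python3 - <<'E'
from meas import *
S={n:ctrl.snapshot(n) for n in("top",)}
for n,s in S.items(): cv2.imwrite(f"pics/{n}7.png",s["color"][...,::-1])
b=cv2.imread("pics/top7.png")
cv2.imwrite("pics/v7.png",cv2.resize(b[150:250,70:170],(500,500),interpolation=2))
E
```

```text
clock: 14.75
tool_pos: [0.4573, 0.4128, 0.2604]
orientation: [179.9, 0.1, 5.9]
force: [-0.0, -0.2, 0.6]
opening: 0.0092
gripper_force: 30.0
clock: 14.95
tool_pos: [0.458, 0.4135, 0.2627]
orientation: [180.0, -0.0, 5.9]
force: [0.0, 0.2, -0.8]
opening: 0.0095
gripper_force: 30.0
```

View pics/v7.png

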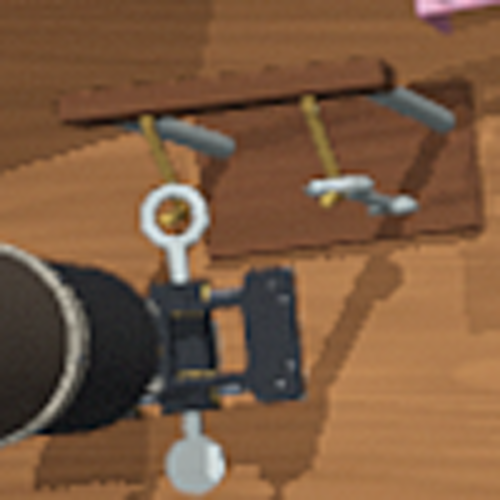

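The left hook's tip is centred in the eye at crop (175,213). I release, rise, and measure the drums and bungs.

```bash
python3 -m creep '[{"grip":0.4,"delta_pos":[0,0,0],"rotation":[0,0,0]},{"grip":0.4,"delta_pos":[0,0,0],"rotation":[0,0,0]},{"grip":0.4,"delta_pos":[0,0,0],"rotation":[0,0,0]},{"grip":0.4,"delta_pos":[0,0,0],"rotation":[0,0,0]},{"grip":0.4,"delta_pos":[0,0,0],"rotation":[0,0,0]}]'
python3 -m creep '[{"grip":0.4,"delta_pos":[0,0,0],"rotation":[0,0,0]},{"grip":0.4,"delta_pos":[0,0,-0.3],"rotation":[0,0,0]},{"grip":0.4,"delta_pos":[0,0,-0.7],"rotation":[0,0,0]},{"grip":0.4,"delta_pos":[0,0,-0.9],"rotation":[0,0,0]}]'
cat > drums.py <<'E'
from h import *
def drums(tag=None):
    T,S=ctrl.snapshot("top"),ctrl.snapshot("side"); o=ctrl.get_obs()
    if tag:
        for n,s in(("top",T),("side",S)): cv2.imwrite(f"pics/{n}{tag}.png",s["color"][...,::-1])
    def mask(s,f):
        hsv=cv2.cvtColor(s["color"],cv2.COLOR_RGB2HSV).astype(int); return f(hsv[...,0],hsv[...,1],hsv[...,2]).astype(np.uint8)
    corner=[[.38,.27,0],[.79,.27,0],[.79,-.2,0],[.38,-.2,0]]
    res=[]
    for n,s in(("top",T),("side",S)):
        roi=np.zeros((384,512),np.uint8)
        cv2.fillPoly(roi,[np.array([proj(s,c) for c in corner]).astype(int)],1)
        w=mask(s,lambda h,a,v:(v>95)&(a<70))*roi
        b=mask(s,lambda h,a,v:(h>10)&(h<32)&(a>85)&(v>70))*roi
        wb=cv2.morphologyEx(w|b,cv2.MORPH_CLOSE,np.ones((5,5),np.uint8))
        k,l,st,ce=cv2.connectedComponentsWithStats(wb)
        for i in range(1,k):
            if st[i,4]<250: continue
            c=cv2.findContours((l==i).astype(np.uint8),0,2)[0][0]; r=cv2.minAreaRect(c)
            bb=(b*(l==i)); m=cv2.moments(bb,True)
            br=(round(m["m10"]/m["m00"],1),round(m["m01"]/m["m00"],1),int(m["m00"])) if m["m00"]>2 else None
            bx=cv2.boundingRect(c)
            print(n,"bbox",bx,"rect",np.round(r[0],1),np.round(r[1],1),round(r[2],1),"brass",br, "top-plane",plane(s,*r[0],.084).round(4)[:2] if n=="top" else "")
    return T,S
if __name__=="__main__":
    import sys; drums(sys.argv[1])
E
python3 drums.py 8; python3 plan.py
```

```text
clock: 15.5
tool_pos: [0.4578, 0.4134, 0.2627]
orientation: [-180.0, -0.0, 5.9]
force: [-0.2, -0.2, 1.2]
opening: 0.0441
gripper_force: 0.0
clock: 15.9
tool_pos: [0.4586, 0.4138, 0.3562]
orientation: [-179.9, -0.2, 6.0]
force: [0.1, -0.1, 0.2]
opening: 0.0526
gripper_force: 0.0
top bbox (224, 129, 74, 15) rect [260.5 136. ] [14. 73.] 90.0 brass (271.9, 129.0, 42) top-plane [ 0.7496 -0.0626]
top bbox (169, 130, 15, 113) rect [176. 186.] [112.  14.] 90.0 brass (174.0, 196.1, 1020) top-plane [0.5773 0.2311]
top bbox (233, 182, 25, 25) rect [245. 194.] [24. 24.] 90.0 brass (244.5, 204.5, 22) top-plane [ 0.5476 -0.0074]
top bbox (193, 188, 27, 26) rect [206.4 199.9] [25.3 24.7] 9.5 brass (208.7, 188.3, 9) top-plane [0.5283 0.1261]
side bbox (185, 173, 42, 28) rect [207.7 190.3] [10.3 48.5] 56.3 brass (215.6, 179.5, 33) top-plane 
side bbox (194, 204, 60, 63) rect [224.3 234.8] [32.5 71.4] 45.0 brass (245.2, 223.6, 32) top-plane 
side bbox (124, 226, 99, 90) rect [174.  272.5] [115.3  26.2] 45.0 brass (181.9, 280.6, 1358) top-plane 
from [0.4588 0.4142 0.3565] [-179.75   -0.26    5.95] F [ 0.3 -0.5 -0.2] open 0.0525 t 16.0
```

Both spoons hang. The mask gives drum R centred at top px (245,194) with its bung at (244.5,204.5). Drum L is centred at (206,200) with its bung sliver at (209,188). I work out the bung angle and move above drum R, with the closing line along the roll direction.

```bash
python3 - <<'E'
from h import *
T,S=ctrl.snapshot("top"),ctrl.snapshot("side")
X,e=tri(T,(244.5,204.5),S,(245.2,223.6)); c=plane(T,245,194,.045); cL=plane(T,206.4,199.9,.045)
print("bungR",X,e,"cR",c,"cL",cL,"angle from top",np.degrees(np.arctan2(c[0]-X[0],X[2]-.042)))
E
python3 plan.py "(.54,-.009,.20,-90)" "(.54,-.009,.115,-90)"
```

```text
bungR [ 0.51114561 -0.00562646  0.06179997] 0.002939685354844114 cR [ 0.55015877 -0.0061153   0.045     ] cL [0.5304291  0.13039135 0.045     ] angle from top 63.09128234432783
from [0.4577 0.4134 0.3526] [-179.96   -0.      5.93] F [-0.6 -0.8 -1.1] open 0.0525 t 16.1
(0.54, -0.009, 0.2, -90)
  d [0.077, 0.857, 0.305] rz 0.2132
  d [0.354, 0.785, 0.305] rz 0.2132
  d [0.592, 0.625, 0.305] rz 0.2132
  d [0.765, 0.395, 0.305] rz 0.2132
  d [0.852, 0.122, 0.305] rz 0.2132
(0.54, -0.009, 0.115, -90)
  d [0.0, -0.0, 0.85] rz 0.0
```

```bash
python3 -m creep '[{"grip":1,"delta_pos":[0.08,0.86,0],"rotation":[0,0,0.21]},{"grip":1,"delta_pos":[0.08,0.86,0],"rotation":[0,0,0.21]},{"grip":1,"delta_pos":[0.08,0.86,0],"rotation":[0,0,0.21]}]'
python3 -m creep '[{"grip":1,"delta_pos":[0.35,0.79,0],"rotation":[0,0,0.21]},{"grip":1,"delta_pos":[0.35,0.79,0],"rotation":[0,0,0.21]},{"grip":1,"delta_pos":[0.35,0.79,0],"rotation":[0,0,0.21]}]'
python3 -m creep '[{"grip":1,"delta_pos":[0.59,0.63,0.3],"rotation":[0,0,0.21]},{"grip":1,"delta_pos":[0.59,0.63,0.3],"rotation":[0,0,0.21]},{"grip":1,"delta_pos":[0.59,0.63,0.3],"rotation":[0,0,0.21]}]'
python3 -m creep '[{"grip":1,"delta_pos":[0.77,0.39,0.6],"rotation":[0,0,0.21]},{"grip":1,"delta_pos":[0.77,0.39,0.6],"rotation":[0,0,0.21]},{"grip":1,"delta_pos":[0.77,0.39,0.6],"rotation":[0,0,0.21]}]'
python3 -m creep '[{"grip":1,"delta_pos":[0.85,0.12,0.6],"rotation":[0,0,0.21]},{"grip":1,"delta_pos":[0.85,0.12,0.6],"rotation":[0,0,0.21]},{"grip":1,"delta_pos":[0.85,0.12,0.6],"rotation":[0,0,0.21]},{"grip":1,"delta_pos":[0.85,0.12,0.6],"rotation":[0,0,0.21]}]'
python3 plan.py "(.54,-.009,.115,-90)"
```

```text
clock: 16.4
tool_pos: [0.4746, 0.3251, 0.3519]
orientation: [179.9, 0.0, -13.4]
force: [0.4, 0.1, 0.5]
opening: 0.0341
gripper_force: 0.0
clock: 16.7
tool_pos: [0.4909, 0.2405, 0.3518]
orientation: [179.9, 0.0, -32.3]
force: [-0.8, 0.5, -0.5]
opening: 0.0101
gripper_force: 0.0
clock: 17.0
tool_pos: [0.5069, 0.156, 0.3196]
orientation: [179.7, 0.0, -51.2]
force: [0.1, 0.1, -0.1]
opening: 0.0005
gripper_force: 0.0
clock: 17.3
tool_pos: [0.5245, 0.0721, 0.2581]
orientation: [179.6, 0.0, -70.0]
force: [-0.1, 1.0, -1.0]
opening: 0.0003
gripper_force: 0.0
clock: 17.7
tool_pos: [0.5444, -0.0094, 0.2012]
orientation: [179.8, -0.1, -88.6]
force: [-0.2, -0.9, 0.7]
opening: 0.0004
gripper_force: 0.0
from [ 0.5444 -0.0094  0.2012] [ 1.7985e+02 -5.0000e-02 -8.8580e+01] F [-0.2 -0.9  0.7] open 0.0004 t 17.7
(0.54, -0.009, 0.115, -90)
  d [-0.005, 0.044, 0.862] rz 0.0158
```

```bash
python3 -m creep '[{"grip":1,"delta_pos":[0,0.045,0.4],"rotation":[0,0,0.016]},{"grip":1,"delta_pos":[0,0.045,0.8],"rotation":[0,0,0.016]},{"grip":1,"delta_pos":[0,0.045,0.88],"rotation":[0,0,0.016]},{"grip":1,"delta_pos":[0,0.045,0.88],"rotation":[0,0,0.016]},{"grip":1,"delta_pos":[0,0.045,0.88],"rotation":[0,0,0.016]}]'
python3 -m creep '[{"grip":1,"delta_pos":[0,0,0.03],"rotation":[0,0,0]},{"grip":1,"delta_pos":[0,0,0.03],"rotation":[0,0,0]}]'
python3 -m creep '[{"grip":1,"delta_pos":[0,0,0.02],"rotation":[0,0,0]},{"grip":1,"delta_pos":[0,0,0.02],"rotation":[0,0,0]}]'
python3 -m creep '[{"grip":1,"delta_pos":[0,0,0.02],"rotation":[0,0,0]},{"grip":1,"delta_pos":[0,0,0.02],"rotation":[0,0,0]}]'
python3 plan.py
```

```text
clock: 18.2
tool_pos: [0.5417, -0.008, 0.1165]
orientation: [-179.9, 0.0, -89.9]
force: [-0.1, -0.7, 0.5]
opening: 0.0005
gripper_force: 0.0
clock: 18.4
tool_pos: [0.5409, -0.0087, 0.1128]
orientation: [-179.9, 0.0, -90.0]
force: [-0.5, -0.8, 0.3]
opening: 0.0004
gripper_force: 0.0
clock: 18.6
tool_pos: [0.5402, -0.0091, 0.1098]
orientation: [-180.0, 0.0, -90.0]
force: [-0.2, 0.3, 0.3]
opening: 0.0006
gripper_force: 0.0
clock: 18.8
tool_pos: [0.54, -0.0092, 0.1074]
orientation: [180.0, -0.0, -90.0]
force: [0.9, -0.3, 0.6]
opening: 0.0004
gripper_force: 0.0
from [ 0.54   -0.0092  0.1074] [ 1.7998e+02 -1.0000e-02 -9.0010e+01] F [ 0.9 -0.3  0.6] open 0.0004 t 18.8
```

```bash
python3 -m creep '[{"grip":1,"delta_pos":[0,0,0.02],"rotation":[0,0,0]},{"grip":1,"delta_pos":[0,0,0.02],"rotation":[0,0,0]}]'
python3 -m creep '[{"grip":1,"delta_pos":[0,0,0.005],"rotation":[0,0,0]},{"grip":1,"delta_pos":[0,0,0.005],"rotation":[0,0,0]}]'
```

```text
clock: 19.0
tool_pos: [0.5408, -0.0091, 0.1059]
orientation: [-179.9, -0.0, -90.0]
force: [-0.2, 0.2, 3.3]
opening: 0.0001
gripper_force: 1.3
clock: 19.2
tool_pos: [0.541, -0.0091, 0.1058]
orientation: [-179.9, -0.0, -90.0]
force: [0.1, -0.9, 7.0]
opening: 0.0006
gripper_force: 3.1
```

Contact came at 7 N. I stroke the first 40 mm.

```bash
python3 -m creep '[{"grip":1,"delta_pos":[0,-0.02,0],"rotation":[0,0,0]},{"grip":1,"delta_pos":[0,-0.06,0],"rotation":[0,0,0]},{"grip":1,"delta_pos":[0,-0.1,0],"rotation":[0,0,0]},{"grip":1,"delta_pos":[0,-0.15,0],"rotation":[0,0,0]},{"grip":1,"delta_pos":[0,-0.2,0],"rotation":[0,0,0]}]'
python3 -m creep '[{"grip":1,"delta_pos":[0,-0.05,0],"rotation":[0,0,0]},{"grip":1,"delta_pos":[0,-0.1,0],"rotation":[0,0,0]},{"grip":1,"delta_pos":[0,-0.15,0],"rotation":[0,0,0]},{"grip":1,"delta_pos":[0,-0.18,0],"rotation":[0,0,0]},{"grip":1,"delta_pos":[0,-0.2,0],"rotation":[0,0,0]}]'
python3 -m creep '[{"grip":1,"delta_pos":[0,0,0],"rotation":[0,0,0]},{"grip":1,"delta_pos":[0,0,0],"rotation":[0,0,0]},{"grip":1,"delta_pos":[0,0,0],"rotation":[0,0,0]}]'
python3 drums.py 9
```

```text
clock: 19.7
tool_pos: [0.5611, -0.0098, 0.1062]
orientation: [-179.9, -0.1, -90.0]
force: [-1.2, -5.0, 8.8]
opening: 0.0002
gripper_force: 4.5
clock: 20.2
tool_pos: [0.5807, -0.0098, 0.1056]
orientation: [-180.0, -0.1, -90.0]
force: [-0.2, -3.8, 6.0]
opening: 0.0
gripper_force: 2.6
clock: 20.5
tool_pos: [0.5805, -0.0098, 0.1056]
orientation: [-180.0, -0.1, -90.0]
force: [0.4, -3.8, 5.9]
opening: 0.0002
gripper_force: 2.6
top bbox (224, 129, 73, 15) rect [260. 136.] [14. 72.] 90.0 brass (270.9, 129.0, 40) top-plane [ 0.7496 -0.0609]
top bbox (169, 130, 91, 113) rect [214. 186.] [112.  90.] 90.0 brass (181.1, 166.1, 319) top-plane [0.5762 0.0996]
side bbox (185, 174, 76, 93) rect [212.4 217.4] [64.9 90.6] 31.5 brass (231.1, 197.1, 129) top-plane 
side bbox (124, 222, 100, 94) rect [173.7 273.2] [113.3  35.2] 50.3 brass (180.8, 279.4, 1394) top-plane
```

```bash
python3 -m creep '[{"grip":1,"delta_pos":[0,0,-0.02],"rotation":[0,0,0]},{"grip":1,"delta_pos":[0,0,-0.1],"rotation":[0,0,0]},{"grip":1,"delta_pos":[0.01,0.2,-0.1],"rotation":[0,0,0]},{"grip":1,"delta_pos":[0.01,0.2,-0.1],"rotation":[0,0,0]}]'
python3 -m creep '[{"grip":1,"delta_pos":[0,0,0.04],"rotation":[0,0,0]},{"grip":1,"delta_pos":[0,0,0.08],"rotation":[0,0,0]},{"grip":1,"delta_pos":[0,0,0.1],"rotation":[0,0,0]},{"grip":1,"delta_pos":[0,0,0.1],"rotation":[0,0,0]},{"grip":1,"delta_pos":[0,0,0.1],"rotation":[0,0,0]}]'
python3 -m creep '[{"grip":1,"delta_pos":[0,-0.02,0],"rotation":[0,0,0]},{"grip":1,"delta_pos":[0.003,-0.06,0],"rotation":[0,0,0]},{"grip":1,"delta_pos":[0.005,-0.1,0],"rotation":[0,0,0]},{"grip":1,"delta_pos":[0.008,-0.15,0],"rotation":[0,0,0]},{"grip":1,"delta_pos":[0.01,-0.2,0],"rotation":[0,0,0]}]'
python3 -m creep '[{"grip":1,"delta_pos":[0.003,-0.05,0],"rotation":[0,0,0]},{"grip":1,"delta_pos":[0.006,-0.1,0],"rotation":[0,0,0]},{"grip":1,"delta_pos":[0.008,-0.15,0],"rotation":[0,0,0]},{"grip":1,"delta_pos":[0.01,-0.18,0],"rotation":[0,0,0]},{"grip":1,"delta_pos":[0.01,-0.2,0],"rotation":[0,0,0]}]'
python3 -m creep '[{"grip":1,"delta_pos":[0,0,0],"rotation":[0,0,0]},{"grip":1,"delta_pos":[0,0,0],"rotation":[0,0,0]},{"grip":1,"delta_pos":[0,0,0],"rotation":[0,0,0]},{"grip":1,"delta_pos":[0,0,-0.02],"rotation":[0,0,0]},{"grip":1,"delta_pos":[0,0,-0.2],"rotation":[0,0,0]}]'
```

```text
clock: 21.0
tool_pos: [0.5583, -0.0101, 0.1153]
orientation: [179.9, 0.0, -90.0]
force: [-0.4, 0.3, 0.3]
opening: 0.0005
gripper_force: 0.0
clock: 21.5
tool_pos: [0.5617, -0.0099, 0.1058]
orientation: [-179.9, -0.0, -90.0]
force: [-0.7, -0.6, 7.1]
opening: 0.0007
gripper_force: 3.6
clock: 22.0
tool_pos: [0.5821, -0.011, 0.1062]
orientation: [-179.8, -0.0, -90.0]
force: [0.1, -0.5, 8.8]
opening: 0.0003
gripper_force: 4.4
clock: 22.5
tool_pos: [0.6016, -0.0121, 0.1055]
orientation: [-179.9, -0.0, -90.0]
force: [-0.2, -1.1, 5.2]
opening: 0.0005
gripper_force: 2.5
clock: 23.0
tool_pos: [0.5986, -0.0124, 0.1227]
orientation: [179.7, -0.0, -90.0]
force: [-0.7, 0.4, -0.2]
opening: 0.0005
gripper_force: 0.0
```

```bash
python3 plan.py "(.5403,.1284,.15,-99.5)" "(.5403,.1284,.1083,-99.5)"
```

```text
from [ 0.5986 -0.0124  0.1227] [ 1.7972e+02 -4.0000e-02 -9.0050e+01] F [-0.7  0.4 -0.2] open 0.0005 t 23.0
(0.5403, 0.1284, 0.15, -99.5)
  d [-0.704, 0.292, -0.136] rz 0.0525
  d [-0.677, 0.349, -0.136] rz 0.0525
(0.5403, 0.1284, 0.1083, -99.5)
  d [-0.0, 0.0, 0.417] rz -0.0
```

```bash
python3 -m creep '[{"grip":1,"delta_pos":[0,0,-0.3],"rotation":[0,0,0]},{"grip":1,"delta_pos":[-0.7,0.29,-0.3],"rotation":[0,0,0.052]},{"grip":1,"delta_pos":[-0.7,0.29,-0.3],"rotation":[0,0,0.052]},{"grip":1,"delta_pos":[-0.7,0.29,-0.3],"rotation":[0,0,0.052]}]'
python3 -m creep '[{"grip":1,"delta_pos":[-0.68,0.35,0],"rotation":[0,0,0.053]},{"grip":1,"delta_pos":[-0.68,0.35,0],"rotation":[0,0,0.053]},{"grip":1,"delta_pos":[-0.68,0.35,0],"rotation":[0,0,0.053]},{"grip":1,"delta_pos":[-0.68,0.35,0],"rotation":[0,0,0.053]}]'
python3 drums.py 10
python3 plan.py "(.5403,.1284,.112,-99.5)"
```

```text
clock: 23.4
tool_pos: [0.5703, 0.0602, 0.1551]
orientation: [180.0, 0.0, -94.6]
force: [0.3, -0.1, -0.3]
opening: 0.0005
gripper_force: 0.0
clock: 23.8
tool_pos: [0.5418, 0.1288, 0.1548]
orientation: [180.0, -0.0, -99.4]
force: [0.2, -0.2, 1.4]
opening: 0.0006
gripper_force: 0.0
top bbox (224, 129, 74, 15) rect [260.5 136. ] [14. 73.] 90.0 brass (271.6, 129.0, 41) top-plane [ 0.7496 -0.0626]
top bbox (169, 130, 51, 86) rect [194.  172.5] [85. 50.] 90.0 brass (174.4, 158.5, 176) top-plane [0.6238 0.1689]
top bbox (234, 171, 24, 24) rect [245.5 182.5] [23. 23.] 90.0 brass (245.0, 184.9, 38) top-plane [ 0.5874 -0.0094]
top bbox (169, 211, 11, 32) rect [174.  226.5] [31. 10.] 90.0 brass (174.2, 228.0, 316) top-plane [0.4377 0.2374]
side bbox (164, 173, 82, 94) rect [213.9 222.1] [69.7 73.8] 56.1 brass (208.7, 202.9, 92) top-plane 
side bbox (124, 222, 100, 94) rect [173.7 273.2] [113.3  35.2] 50.3 brass (181.0, 279.6, 1387) top-plane 
from [0.542  0.128  0.1548] [ 1.7998e+02 -3.0000e-02 -9.9470e+01] F [-0.1 -0.7 -0.3] open 0.0002 t 23.9
(0.5403, 0.1284, 0.112, -99.5)
  d [-0.001, 0.018, 0.428] rz 0.0003
```

```bash
python3 - <<'E'
from h import *
T=ctrl.snapshot("top")
b=plane(T,245,184.9,.0835); c=plane(T,245.5,182.5,.045); print(b,c,"angle",np.degrees(np.arcsin((c[0]-b[0])/.042)))
E
python3 -m creep '[{"grip":1,"delta_pos":[0,0.015,0.3],"rotation":[0,0,0]},{"grip":1,"delta_pos":[0,0.015,0.43],"rotation":[0,0,0]},{"grip":1,"delta_pos":[0,0.015,0.43],"rotation":[0,0,0]},{"grip":1,"delta_pos":[0,0.015,0.43],"rotation":[0,0,0]}]'
python3 -m creep '[{"grip":1,"delta_pos":[0,0,0.02],"rotation":[0,0,0]},{"grip":1,"delta_pos":[0,0,0.045],"rotation":[0,0,0]},{"grip":1,"delta_pos":[0,0,0.045],"rotation":[0,0,0]},{"grip":1,"delta_pos":[0,0,0.045],"rotation":[0,0,0]}]'
python3 -m creep '[{"grip":1,"delta_pos":[0,0,0.015],"rotation":[0,0,0]},{"grip":1,"delta_pos":[0,0,0.015],"rotation":[0,0,0]}]'
```

```text
[ 0.57916554 -0.00758262  0.0835    ] [ 0.59095706 -0.0081373   0.045     ] angle 16.304996249809022
clock: 24.35
tool_pos: [0.5407, 0.1283, 0.1122]
orientation: [180.0, -0.0, -99.5]
force: [0.2, -0.2, 0.5]
opening: 0.0003
gripper_force: 0.0
clock: 24.75
tool_pos: [0.5405, 0.1289, 0.1079]
orientation: [-180.0, 0.0, -99.4]
force: [0.7, -0.4, -0.3]
opening: 0.0002
gripper_force: 0.0
clock: 24.95
tool_pos: [0.5404, 0.1289, 0.1061]
orientation: [-180.0, 0.0, -99.4]
force: [-0.1, -0.1, -0.2]
opening: 0.0004
gripper_force: 0.3
```

```bash
python3 -m creep '[{"grip":1,"delta_pos":[0,0,0.012],"rotation":[0,0,0]},{"grip":1,"delta_pos":[0,0,0.012],"rotation":[0,0,0]}]'
python3 -m creep '[{"grip":1,"delta_pos":[0,0.02,0],"rotation":[0,0,0]},{"grip":1,"delta_pos":[0,0.06,0],"rotation":[0,0,0]},{"grip":1,"delta_pos":[0,0.1,0],"rotation":[0,0,0]},{"grip":1,"delta_pos":[0,0.15,0],"rotation":[0,0,0]},{"grip":1,"delta_pos":[0,0.2,0],"rotation":[0,0,0]}]'
python3 -m creep '[{"grip":1,"delta_pos":[0,0.05,0],"rotation":[0,0,0]},{"grip":1,"delta_pos":[0,0.1,0],"rotation":[0,0,0]},{"grip":1,"delta_pos":[0,0.15,0],"rotation":[0,0,0]},{"grip":1,"delta_pos":[0,0.18,0],"rotation":[0,0,0]},{"grip":1,"delta_pos":[0,0.2,0],"rotation":[0,0,0]}]'
python3 -m creep '[{"grip":1,"delta_pos":[0,0,0],"rotation":[0,0,0]},{"grip":1,"delta_pos":[0,0,0],"rotation":[0,0,0]},{"grip":1,"delta_pos":[0,0,0],"rotation":[0,0,0]}]'
```

```text
clock: 25.15
tool_pos: [0.5409, 0.1289, 0.1053]
orientation: [-179.9, 0.0, -99.4]
force: [0.1, 0.1, 4.9]
opening: 0.0006
gripper_force: 2.1
clock: 25.65
tool_pos: [0.5213, 0.1323, 0.1061]
orientation: [-179.9, 0.0, -99.4]
force: [0.8, 0.0, 11.3]
opening: 0.0004
gripper_force: 5.4
clock: 26.15
tool_pos: [0.5014, 0.1357, 0.106]
orientation: [-179.9, 0.1, -99.4]
force: [-0.6, -0.4, 9.4]
opening: 0.0003
gripper_force: 4.7
clock: 26.45
tool_pos: [0.5016, 0.1356, 0.106]
orientation: [-179.9, 0.1, -99.4]
force: [-0.3, -1.5, 10.9]
opening: 0.0007
gripper_force: 5.1
```

```bash
python3 -m creep '[{"grip":1,"delta_pos":[0,0,-0.02],"rotation":[0,0,0]},{"grip":1,"delta_pos":[0,0,-0.1],"rotation":[0,0,0]},{"grip":1,"delta_pos":[0,-0.2,-0.1],"rotation":[0,0,0]},{"grip":1,"delta_pos":[0,-0.2,-0.1],"rotation":[0,0,0]}]'
python3 -m creep '[{"grip":1,"delta_pos":[0,0,0.04],"rotation":[0,0,0]},{"grip":1,"delta_pos":[0,0,0.08],"rotation":[0,0,0]},{"grip":1,"delta_pos":[0,0,0.097],"rotation":[0,0,0]},{"grip":1,"delta_pos":[0,0,0.097],"rotation":[0,0,0]},{"grip":1,"delta_pos":[0,0,0.097],"rotation":[0,0,0]}]'
python3 -m creep '[{"grip":1,"delta_pos":[0,0.02,0],"rotation":[0,0,0]},{"grip":1,"delta_pos":[0,0.06,0],"rotation":[0,0,0]},{"grip":1,"delta_pos":[0,0.1,0],"rotation":[0,0,0]},{"grip":1,"delta_pos":[0,0.15,0],"rotation":[0,0,0]},{"grip":1,"delta_pos":[0,0.2,0],"rotation":[0,0,0]}]'
python3 -m creep '[{"grip":1,"delta_pos":[0,0.05,0],"rotation":[0,0,0]},{"grip":1,"delta_pos":[0,0.1,0],"rotation":[0,0,0]},{"grip":1,"delta_pos":[0,0.15,0],"rotation":[0,0,0]},{"grip":1,"delta_pos":[0,0.18,0],"rotation":[0,0,0]},{"grip":1,"delta_pos":[0,0.2,0],"rotation":[0,0,0]}]'
python3 -m creep '[{"grip":1,"delta_pos":[0,0,0],"rotation":[0,0,0]},{"grip":1,"delta_pos":[0,0,0],"rotation":[0,0,0]},{"grip":1,"delta_pos":[0,0,0],"rotation":[0,0,0]},{"grip":1,"delta_pos":[0,0,-0.02],"rotation":[0,0,0]},{"grip":1,"delta_pos":[0,0,-0.3],"rotation":[0,0,0]}]'
python3 plan.py "(.590,-.009,.15,-90)" "(.33,-.33,.25,-90)"
```

```text
clock: 26.85
tool_pos: [0.5221, 0.1323, 0.1153]
orientation: [-179.9, 0.0, -99.5]
force: [-1.0, 0.2, -0.4]
opening: 0.0005
gripper_force: 0.0
clock: 27.35
tool_pos: [0.5205, 0.132, 0.1054]
orientation: [-180.0, -0.0, -99.4]
force: [0.0, -0.4, 4.6]
opening: 0.0002
gripper_force: 2.0
clock: 27.85
tool_pos: [0.5012, 0.1355, 0.1061]
orientation: [-179.9, 0.0, -99.4]
force: [-0.4, -1.4, 10.2]
opening: 0.0003
gripper_force: 5.2
clock: 28.35
tool_pos: [0.4812, 0.1389, 0.106]
orientation: [-179.9, 0.0, -99.4]
force: [0.4, -1.5, 9.1]
opening: 0.0004
gripper_force: 4.2
clock: 28.85
tool_pos: [0.4786, 0.1374, 0.1324]
orientation: [179.7, -0.2, -99.5]
force: [-0.6, 0.5, 0.2]
opening: 0.0004
gripper_force: 0.0
from [0.4786 0.1374 0.1324] [179.69  -0.24 -99.51] F [-0.6  0.5  0.2] open 0.0004 t 28.9
(0.59, -0.009, 0.15, -90)
  d [0.63, -0.67, -0.088] rz -0.0528
  d [0.684, -0.616, -0.088] rz -0.0528
(0.33, -0.33, 0.25, -90)
  d [0.642, 0.52, -0.2] rz 0.0
  d [0.642, 0.52, -0.2] rz 0.0
  d [0.642, 0.52, -0.2] rz 0.0
  d [0.642, 0.52, -0.2] rz 0.0
  d [0.642, 0.52, -0.2] rz 0.0
```

```bash
python3 -m creep '[{"grip":1,"delta_pos":[0,0,-0.5],"rotation":[0,0,0]},{"grip":1,"delta_pos":[0.5,0,-1],"rotation":[0,0,0]},{"grip":1,"delta_pos":[1,0,-1],"rotation":[0,0,0]},{"grip":1,"delta_pos":[1,0,-1],"rotation":[0,0,0]}]'
python3 -m creep '[{"grip":1,"delta_pos":[0.5,0,0],"rotation":[0,0,0]},{"grip":1,"delta_pos":[1,0,0],"rotation":[0,0,0]},{"grip":1,"delta_pos":[1,0,0],"rotation":[0,0,0]}]'
python3 -m creep '[{"grip":1,"delta_pos":[0.5,0,0],"rotation":[0,0,0]},{"grip":1,"delta_pos":[1,0,0],"rotation":[0,0,0]},{"grip":1,"delta_pos":[1,0,0],"rotation":[0,0,0]}]'
python3 -m creep '[{"grip":1,"delta_pos":[0.5,0,0],"rotation":[0,0,0]},{"grip":1,"delta_pos":[1,0,0],"rotation":[0,0,0]},{"grip":1,"delta_pos":[1,0,0],"rotation":[0,0,0]}]'
python3 drums.py 11
python3 - <<'E'
import cv2,numpy as np
a=cv2.imread("pics/side11.png");b=cv2.imread("pics/top11.png")
cv2.imwrite("pics/v11.png",np.hstack([cv2.resize(a[150:350,70:270],(400,400),interpolation=2),cv2.resize(b[160:260,170:270],(400,400),interpolation=2)]))
E
```

```text
clock: 29.25
tool_pos: [0.4637, 0.038, 0.2366]
orientation: [-179.9, 0.1, -99.5]
force: [0.6, 0.0, -0.4]
opening: 0.0005
gripper_force: 0.0
clock: 29.55
tool_pos: [0.4461, -0.0625, 0.2344]
orientation: [179.9, -0.0, -99.7]
force: [1.0, 0.1, 0.4]
opening: 0.0002
gripper_force: 0.0
clock: 29.85
tool_pos: [0.4301, -0.1608, 0.2343]
orientation: [179.9, -0.0, -99.8]
force: [-0.5, 0.7, 0.0]
opening: 0.0004
gripper_force: 0.0
clock: 30.15
tool_pos: [0.4142, -0.2592, 0.2341]
orientation: [179.9, -0.0, -99.7]
force: [0.2, -0.6, -0.5]
opening: 0.0005
gripper_force: 0.0
top bbox (225, 129, 72, 15) rect [260.5 136. ] [14. 71.] 90.0 brass (272.9, 129.0, 41) top-plane [ 0.7496 -0.0626]
top bbox (169, 130, 15, 113) rect [176. 186.] [112.  14.] 90.0 brass (174.0, 196.1, 1020) top-plane [0.5773 0.2311]
top bbox (234, 171, 24, 24) rect [245.5 182.5] [23. 23.] 90.0 brass (245.1, 184.9, 36) top-plane [ 0.5874 -0.0094]
top bbox (191, 199, 28, 26) rect [204.3 211.6] [25.5 23.7] 9.5 brass (205.2, 203.8, 30) top-plane [0.4882 0.1331]
top bbox (235, 200, 65, 42) rect [267.  220.5] [64. 41.] 0.0 brass None top-plane [ 0.4556 -0.0825]
side bbox (170, 173, 57, 38) rect [200.4 195.6] [10.8 66.6] 56.3 brass (212.2, 181.7, 34) top-plane 
side bbox (211, 198, 36, 35) rect [228.6 214.1] [27.1 34.7] 55.3 brass (230.5, 208.1, 24) top-plane 
side bbox (124, 222, 100, 94) rect [179.3 266.2] [116.7  34.2] 40.6 brass (180.8, 279.5, 1385) top-plane 
side bbox (200, 238, 39, 38) rect [219.3 254.9] [31. 36.] 59.0 brass (213.7, 242.6, 20) top-plane
```

View pics/v11.png

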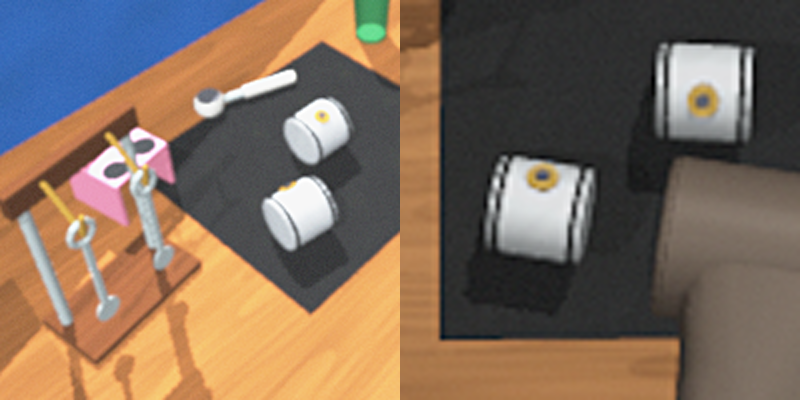

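Both spoons hang on their hooks. Drum R's bung is at top px (245.1,184.9), about 16° short of the top. Drum L's bung is at (205.2,203.8), about 38° short. I go back to drum R for a 24 mm stroke.

```bash
cat > ang.py <<'E'
from h import *
def ang(s,bung,cen,u):
    """bung angle from the top, positive towards u (unit, horizontal, along the roll): ray-cylinder intersection"""
    c=plane(s,*cen,.042); C,d=ray(s,*bung); u=np.array([*u,0.])
    a,b=np.array([(C-c)@u,C[2]-.042]),np.array([d@u,d[2]])
    k=np.roots([b@b,2*a@b,a@a-.042**2]).real.min(); p=a+k*b
    return c,np.degrees(np.arctan2(p[0],p[1]))
if __name__=="__main__":
    T,S=ctrl.snapshot("top"),ctrl.snapshot("side")
    print("R",ang(T,(245.1,184.9),(245.5,182.5),(-.9986,.05)),"tri",tri(T,(245.1,184.9),S,(230.5,208.1)))
    print("L",ang(T,(205.2,203.8),(204.3,211.6),(.986,-.165)),"tri",tri(T,(205.2,203.8),S,(213.7,242.6)))
E
python3 ang.py
python3 plan.py "(.5845,-.011,.2,-90)" "(.5845,-.011,.112,-90)"
```

```text
R (array([ 0.59122754, -0.00804168,  0.042     ]), np.float64(16.531314061186098)) tri (array([ 0.57808064, -0.00876921,  0.08554698]), np.float64(0.0023764454717117214))
L (array([0.48926197, 0.13817469, 0.042     ]), np.float64(39.715585602317276)) tri (array([0.51435458, 0.12980137, 0.08182994]), np.float64(0.0016508015009797986))
from [ 0.4156 -0.255   0.2347] [ 1.7996e+02  2.0000e-02 -9.9440e+01] F [-0.6 -0.3 -0.5] open 0.0006 t 30.4
(0.5845, -0.011, 0.2, -90)
  d [-0.671, -0.317, 0.087] rz -0.0262
  d [-0.657, -0.344, 0.087] rz -0.0262
  d [-0.643, -0.371, 0.087] rz -0.0262
  d [-0.627, -0.397, 0.087] rz -0.0262
(0.5845, -0.011, 0.112, -90)
  d [0.0, -0.0, 0.88] rz 0.0
```

```bash
python3 -m creep '[{"grip":1,"delta_pos":[-0.67,-0.32,0.09],"rotation":[0,0,-0.026]},{"grip":1,"delta_pos":[-0.67,-0.32,0.09],"rotation":[0,0,-0.026]},{"grip":1,"delta_pos":[-0.67,-0.32,0.09],"rotation":[0,0,-0.026]}]'
python3 -m creep '[{"grip":1,"delta_pos":[-0.66,-0.34,0.09],"rotation":[0,0,-0.026]},{"grip":1,"delta_pos":[-0.66,-0.34,0.09],"rotation":[0,0,-0.026]},{"grip":1,"delta_pos":[-0.66,-0.34,0.09],"rotation":[0,0,-0.026]}]'
python3 -m creep '[{"grip":1,"delta_pos":[-0.64,-0.37,0.09],"rotation":[0,0,-0.026]},{"grip":1,"delta_pos":[-0.64,-0.37,0.09],"rotation":[0,0,-0.026]},{"grip":1,"delta_pos":[-0.64,-0.37,0.09],"rotation":[0,0,-0.026]}]'
python3 -m creep '[{"grip":1,"delta_pos":[-0.63,-0.4,0.09],"rotation":[0,0,-0.026]},{"grip":1,"delta_pos":[-0.63,-0.4,0.09],"rotation":[0,0,-0.026]},{"grip":1,"delta_pos":[-0.63,-0.4,0.5],"rotation":[0,0,-0.026]},{"grip":1,"delta_pos":[-0.63,-0.4,0.6],"rotation":[0,0,-0.026]},{"grip":1,"delta_pos":[-0.63,-0.4,0.6],"rotation":[0,0,-0.026]}]'
python3 plan.py "(.5845,-.011,.1105,-90)"
```

```text
clock: 30.65
tool_pos: [0.4597, -0.1916, 0.2257]
orientation: [180.0, 0.0, -96.8]
force: [0.2, -1.0, 0.1]
opening: 0.0003
gripper_force: 0.0
clock: 30.95
tool_pos: [0.5013, -0.1305, 0.2167]
orientation: [180.0, 0.0, -94.5]
force: [-0.6, -0.7, -0.3]
opening: 0.0004
gripper_force: 0.0
clock: 31.25
tool_pos: [0.5432, -0.0702, 0.2076]
orientation: [180.0, 0.0, -92.2]
force: [0.0, -0.7, -1.0]
opening: 0.0004
gripper_force: 0.0
clock: 31.75
tool_pos: [0.583, -0.0122, 0.1465]
orientation: [179.7, -0.1, -90.1]
force: [0.3, -0.0, 0.4]
opening: 0.0004
gripper_force: 0.0
from [ 0.583  -0.0122  0.1465] [ 1.7973e+02 -7.0000e-02 -9.0080e+01] F [ 0.3 -0.   0.4] open 0.0004 t 31.8
(0.5845, -0.011, 0.1105, -90)
  d [-0.012, -0.015, 0.36] rz -0.0009
```

```bash
python3 -m creep '[{"grip":1,"delta_pos":[-0.01,-0.01,0.3],"rotation":[0,0,0]},{"grip":1,"delta_pos":[-0.01,-0.01,0.36],"rotation":[0,0,0]},{"grip":1,"delta_pos":[-0.01,-0.01,0.36],"rotation":[0,0,0]},{"grip":1,"delta_pos":[-0.01,-0.01,0.36],"rotation":[0,0,0]}]'
python3 -m creep '[{"grip":1,"delta_pos":[0,0,0.03],"rotation":[0,0,0]},{"grip":1,"delta_pos":[0,0,0.03],"rotation":[0,0,0]},{"grip":1,"delta_pos":[0,0,0.03],"rotation":[0,0,0]}]'
python3 -m creep '[{"grip":1,"delta_pos":[0,0,0.015],"rotation":[0,0,0]},{"grip":1,"delta_pos":[0,0,0.015],"rotation":[0,0,0]}]'
```

```text
clock: 32.15
tool_pos: [0.5865, -0.0111, 0.1138]
orientation: [-179.9, 0.0, -90.1]
force: [-0.1, 0.2, 1.0]
opening: 0.0002
gripper_force: 0.0
clock: 32.45
tool_pos: [0.586, -0.0109, 0.1097]
orientation: [-180.0, 0.0, -90.1]
force: [-0.2, 0.3, -0.5]
opening: 0.0002
gripper_force: 0.0
clock: 32.65
tool_pos: [0.5857, -0.0109, 0.1076]
orientation: [180.0, -0.0, -90.1]
force: [-0.6, 0.5, -0.1]
opening: 0.0003
gripper_force: 0.0
```

```bash
python3 -m creep '[{"grip":1,"delta_pos":[0,0,0.015],"rotation":[0,0,0]},{"grip":1,"delta_pos":[0,0,0.015],"rotation":[0,0,0]}]'
python3 -m creep '[{"grip":1,"delta_pos":[0,0,0.009],"rotation":[0,0,0]},{"grip":1,"delta_pos":[0,0,0.009],"rotation":[0,0,0]}]'
```

```text
clock: 32.85
tool_pos: [0.5861, -0.0108, 0.1063]
orientation: [-180.0, -0.0, -90.1]
force: [0.2, -0.7, 1.4]
opening: 0.0006
gripper_force: 0.7
clock: 33.05
tool_pos: [0.5868, -0.0109, 0.1062]
orientation: [-179.9, -0.0, -90.1]
force: [0.3, -0.3, 6.8]
opening: 0.0003
gripper_force: 3.2
```

```bash
python3 -m creep '[{"grip":1,"delta_pos":[0.002,-0.03,0],"rotation":[0,0,0]},{"grip":1,"delta_pos":[0.005,-0.09,0],"rotation":[0,0,0]},{"grip":1,"delta_pos":[0.008,-0.15,0],"rotation":[0,0,0]},{"grip":1,"delta_pos":[0.011,-0.21,0],"rotation":[0,0,0]},{"grip":1,"delta_pos":[0.013,-0.24,0],"rotation":[0,0,0]}]'
python3 -m creep '[{"grip":1,"delta_pos":[0,0,0],"rotation":[0,0,0]},{"grip":1,"delta_pos":[0,0,0],"rotation":[0,0,0]},{"grip":1,"delta_pos":[0,0,0],"rotation":[0,0,0]},{"grip":1,"delta_pos":[0,0,-0.02],"rotation":[0,0,0]},{"grip":1,"delta_pos":[0,0,-0.4],"rotation":[0,0,0]}]'
python3 plan.py "(.4962,.137,.15,-99.5)" "(.4962,.137,.1105,-99.5)"
```

```text
clock: 33.55
tool_pos: [0.6108, -0.0122, 0.1058]
orientation: [-179.9, -0.0, -90.1]
force: [0.4, 0.2, 6.3]
opening: 0.0003
gripper_force: 3.0
clock: 34.05
tool_pos: [0.6062, -0.0126, 0.1405]
orientation: [179.4, -0.1, -90.2]
force: [0.2, 0.7, -0.3]
opening: -0.0001
gripper_force: 0.0
from [ 0.6062 -0.0126  0.1405] [ 1.7941e+02 -7.0000e-02 -9.0170e+01] F [ 0.2  0.7 -0.3] open -0.0001 t 34.0
(0.4962, 0.137, 0.15, -99.5)
  d [-0.747, 0.552, -0.048] rz 0.0518
  d [-0.699, 0.611, -0.048] rz 0.0518
(0.4962, 0.137, 0.1105, -99.5)
  d [-0.0, 0.0, 0.395] rz -0.0
```

```bash
python3 -m creep '[{"grip":1,"delta_pos":[-0.74,0.53,-0.1],"rotation":[0,0,0.052]},{"grip":1,"delta_pos":[-0.74,0.53,-0.1],"rotation":[0,0,0.052]},{"grip":1,"delta_pos":[-0.74,0.53,-0.1],"rotation":[0,0,0.052]}]'
python3 -m creep '[{"grip":1,"delta_pos":[-0.69,0.6,0],"rotation":[0,0,0.052]},{"grip":1,"delta_pos":[-0.69,0.6,0],"rotation":[0,0,0.052]},{"grip":1,"delta_pos":[-0.69,0.6,0],"rotation":[0,0,0.052]},{"grip":1,"delta_pos":[-0.69,0.6,0.2],"rotation":[0,0,0.052]},{"grip":1,"delta_pos":[-0.69,0.6,0.2],"rotation":[0,0,0.052]}]'
python3 -m creep '[{"grip":1,"delta_pos":[0,0,0],"rotation":[0,0,0]},{"grip":1,"delta_pos":[0,0,0],"rotation":[0,0,0]}]'
python3 plan.py "(.4992,.1365,.112,-99.5)"
```

```text
clock: 34.35
tool_pos: [0.5547, 0.0645, 0.1559]
orientation: [180.0, 0.1, -94.6]
force: [-0.3, 0.1, -0.2]
opening: 0.0
gripper_force: 0.0
clock: 34.85
tool_pos: [0.5014, 0.1349, 0.1332]
orientation: [179.8, -0.1, -99.4]
force: [0.2, -0.7, -0.8]
opening: 0.0006
gripper_force: 0.0
clock: 35.05
tool_pos: [0.5033, 0.1353, 0.1356]
orientation: [-180.0, -0.0, -99.5]
force: [0.3, -0.1, 0.2]
opening: 0.0006
gripper_force: 0.0
from [0.5033 0.1353 0.1356] [-1.7999e+02 -1.0000e-02 -9.9490e+01] F [ 0.3 -0.1  0.2] open 0.0006 t 35.0
(0.4992, 0.1365, 0.112, -99.5)
  d [-0.005, 0.043, 0.236] rz 0.0001
```

```bash
python3 -m creep '[{"grip":1,"delta_pos":[-0.005,0.04,0.2],"rotation":[0,0,0]},{"grip":1,"delta_pos":[-0.005,0.04,0.27],"rotation":[0,0,0]},{"grip":1,"delta_pos":[-0.005,0.04,0.28],"rotation":[0,0,0]},{"grip":1,"delta_pos":[-0.005,0.04,0.28],"rotation":[0,0,0]},{"grip":1,"delta_pos":[-0.005,0.04,0.28],"rotation":[0,0,0]}]'
python3 -m creep '[{"grip":1,"delta_pos":[0,0,0.015],"rotation":[0,0,0]},{"grip":1,"delta_pos":[0,0,0.015],"rotation":[0,0,0]}]'
python3 -m creep '[{"grip":1,"delta_pos":[0,0,0.006],"rotation":[0,0,0]},{"grip":1,"delta_pos":[0,0,0.006],"rotation":[0,0,0]}]'
```

```text
clock: 35.55
tool_pos: [0.4995, 0.1369, 0.1079]
orientation: [-180.0, 0.0, -99.5]
force: [0.4, 0.7, -0.1]
opening: 0.0003
gripper_force: 0.0
clock: 35.75
tool_pos: [0.4993, 0.137, 0.1061]
orientation: [-180.0, 0.0, -99.5]
force: [1.0, 1.3, 1.4]
opening: -0.0
gripper_force: 0.5
clock: 35.95
tool_pos: [0.4994, 0.137, 0.1056]
orientation: [-179.9, 0.0, -99.4]
force: [0.1, 0.1, 3.2]
opening: 0.0002
gripper_force: 1.8
```

```bash
python3 -m creep '[{"grip":1,"delta_pos":[0,0.02,0.003],"rotation":[0,0,0]},{"grip":1,"delta_pos":[0,0.06,0.003],"rotation":[0,0,0]},{"grip":1,"delta_pos":[0,0.1,0.003],"rotation":[0,0,0]},{"grip":1,"delta_pos":[0,0.15,0.003],"rotation":[0,0,0]},{"grip":1,"delta_pos":[0,0.2,0.003],"rotation":[0,0,0]}]'
python3 -m creep '[{"grip":1,"delta_pos":[0,0.05,0],"rotation":[0,0,0]},{"grip":1,"delta_pos":[0,0.1,0],"rotation":[0,0,0]},{"grip":1,"delta_pos":[0,0.15,0],"rotation":[0,0,0]},{"grip":1,"delta_pos":[0,0.18,0],"rotation":[0,0,0]},{"grip":1,"delta_pos":[0,0.2,0],"rotation":[0,0,0]}]'
python3 -m creep '[{"grip":1,"delta_pos":[0,0,0],"rotation":[0,0,0]},{"grip":1,"delta_pos":[0,0,0],"rotation":[0,0,0]},{"grip":1,"delta_pos":[0,0,-0.02],"rotation":[0,0,0]},{"grip":1,"delta_pos":[0,0,-0.1],"rotation":[0,0,0]},{"grip":1,"delta_pos":[0,-0.15,-0.1],"rotation":[0,0,0]}]'
python3 -m creep '[{"grip":1,"delta_pos":[0,0,0],"rotation":[0,0,0]},{"grip":1,"delta_pos":[0,0,0.05],"rotation":[0,0,0]},{"grip":1,"delta_pos":[0,0,0.1],"rotation":[0,0,0]},{"grip":1,"delta_pos":[0,0,0.1],"rotation":[0,0,0]},{"grip":1,"delta_pos":[0,0,0.1],"rotation":[0,0,0]}]'
python3 -m creep '[{"grip":1,"delta_pos":[0,0.02,0],"rotation":[0,0,0]},{"grip":1,"delta_pos":[0,0.06,0],"rotation":[0,0,0]},{"grip":1,"delta_pos":[0,0.11,0],"rotation":[0,0,0]},{"grip":1,"delta_pos":[0,0.15,0],"rotation":[0,0,0]},{"grip":1,"delta_pos":[0,0.17,0],"rotation":[0,0,0]}]'
python3 -m creep '[{"grip":1,"delta_pos":[0,0,0],"rotation":[0,0,0]},{"grip":1,"delta_pos":[0,0,0],"rotation":[0,0,0]},{"grip":1,"delta_pos":[0,0,0],"rotation":[0,0,0]},{"grip":1,"delta_pos":[0,0,-0.02],"rotation":[0,0,0]},{"grip":1,"delta_pos":[0,0,-0.4],"rotation":[0,0,0]}]'
```

```text
clock: 36.45
tool_pos: [0.4802, 0.1404, 0.1061]
orientation: [-179.9, 0.1, -99.4]
force: [-0.1, -0.5, 11.1]
opening: 0.0002
gripper_force: 5.6
clock: 36.95
tool_pos: [0.46, 0.1438, 0.1058]
orientation: [-179.9, 0.1, -99.4]
force: [0.1, 0.3, 7.6]
opening: 0.0004
gripper_force: 3.9
clock: 37.45
tool_pos: [0.4739, 0.1409, 0.1159]
orientation: [-180.0, 0.0, -99.4]
force: [0.1, -0.5, 0.9]
opening: 0.0004
gripper_force: 0.0
clock: 37.95
tool_pos: [0.4753, 0.1407, 0.1058]
orientation: [-179.9, -0.0, -99.4]
force: [0.7, -4.3, 14.1]
opening: 0.0005
gripper_force: 6.5
clock: 38.45
tool_pos: [0.4583, 0.1436, 0.1061]
orientation: [-179.9, 0.0, -99.4]
force: [-0.7, -3.1, 14.0]
opening: 0.0006
gripper_force: 7.6
clock: 38.95
tool_pos: [0.4547, 0.1418, 0.1411]
orientation: [179.6, -0.4, -99.5]
force: [0.3, -0.1, -0.4]
opening: 0.0006
gripper_force: 0.0
```

```bash
python3 -m creep '[{"grip":1,"delta_pos":[0,0,-0.5],"rotation":[0,0,0]},{"grip":1,"delta_pos":[0.5,-0.1,-0.9],"rotation":[0,0,0]},{"grip":1,"delta_pos":[1,-0.2,-0.9],"rotation":[0,0,0]},{"grip":1,"delta_pos":[1,-0.2,-0.9],"rotation":[0,0,0]}]'
python3 -m creep '[{"grip":1,"delta_pos":[0.5,-0.1,0],"rotation":[0,0,0]},{"grip":1,"delta_pos":[1,-0.2,0],"rotation":[0,0,0]},{"grip":1,"delta_pos":[1,-0.2,0],"rotation":[0,0,0]}]'
python3 -m creep '[{"grip":1,"delta_pos":[0.5,0,0],"rotation":[0,0,0]},{"grip":1,"delta_pos":[1,0,0],"rotation":[0,0,0]},{"grip":1,"delta_pos":[1,0,0],"rotation":[0,0,0]}]'
python3 -m creep '[{"grip":1,"delta_pos":[0.5,0,0],"rotation":[0,0,0]},{"grip":1,"delta_pos":[1,0,0],"rotation":[0,0,0]},{"grip":1,"delta_pos":[1,0,0],"rotation":[0,0,0]}]'
python3 drums.py 12
python3 - <<'E'
import cv2,numpy as np
a=cv2.imread("pics/side12.png");b=cv2.imread("pics/top12.png")
cv2.imwrite("pics/v12.png",np.hstack([cv2.resize(a[150:350,70:270],(400,400),interpolation=2),cv2.resize(b[160:240,180:260],(400,400),interpolation=2)]))
E
```

```text
clock: 39.35
tool_pos: [0.4604, 0.0393, 0.2358]
orientation: [-179.9, 0.1, -99.5]
force: [-0.0, 0.6, -0.6]
opening: 0.0004
gripper_force: 0.0
clock: 39.65
tool_pos: [0.463, -0.0642, 0.2338]
orientation: [179.9, -0.1, -99.7]
force: [0.2, 0.6, 0.6]
opening: 0.0004
gripper_force: 0.0
clock: 39.95
tool_pos: [0.446, -0.1625, 0.2337]
orientation: [179.9, -0.0, -99.7]
force: [0.2, 0.2, 0.5]
opening: 0.0005
gripper_force: 0.0
clock: 40.25
tool_pos: [0.43, -0.2608, 0.2336]
orientation: [179.9, -0.0, -99.7]
force: [-0.0, 0.2, -0.1]
opening: 0.0003
gripper_force: 0.0
top bbox (225, 129, 73, 15) rect [261. 136.] [14. 72.] 90.0 brass (271.9, 129.0, 40) top-plane [ 0.7496 -0.0644]
top bbox (169, 130, 15, 113) rect [176. 186.] [112.  14.] 90.0 brass (174.0, 196.1, 1020) top-plane [0.5773 0.2311]
top bbox (234, 167, 66, 75) rect [266.5 204. ] [65. 74.] 0.0 brass (245.4, 178.1, 36) top-plane [ 0.5124 -0.0813]
top bbox (190, 207, 27, 26) rect [203.  219.5] [25.5 23.7] 9.5 brass (202.0, 219.7, 39) top-plane [0.4609 0.1377]
side bbox (170, 173, 57, 38) rect [200.4 195.6] [10.8 66.6] 56.3 brass (210.9, 182.6, 33) top-plane 
side bbox (208, 196, 36, 35) rect [226.  212.5] [27.  34.4] 55.0 brass (225.8, 204.3, 17) top-plane 
side bbox (124, 222, 100, 94) rect [173.7 273.2] [113.3  35.2] 50.3 brass (180.9, 279.5, 1387) top-plane 
side bbox (206, 243, 39, 39) rect [225.2 261.1] [30.4 36.9] 58.0 brass (224.7, 252.9, 29) top-plane
```

View pics/v12.png

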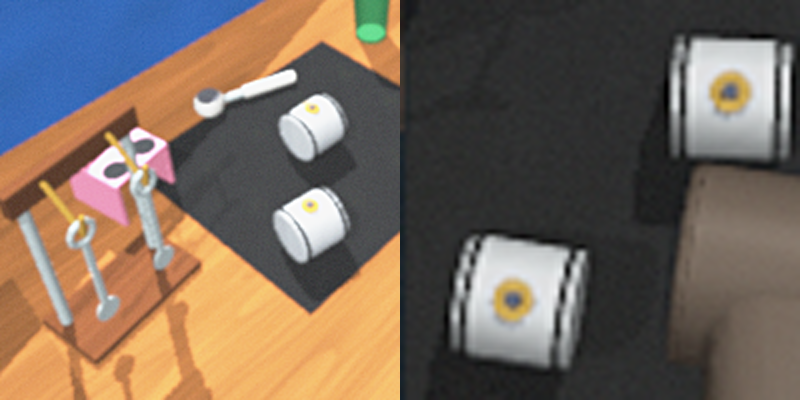

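Both bungs are on top, within about 2°:
- **Drum R:** the bung at top px (245.4,178.1) is 1 px beyond the silhouette centre (245.5,179.1), which matches the camera's tilt.
- **Drum L:** the bung is at (202.0,219.7) against the centre (203.0,219.5).

Both spoons hang, so I go on to the pump.

```bash
python3 - <<'E'
from h import *
T=ctrl.snapshot("top");S=ctrl.snapshot("side")
t=cv2.imread("pics/top0.png");s=cv2.imread("pics/side0.png")
res={}
for n,im,(x,y,w,h),k in(("top",t,(321,181,48,24),8),("side",s,(284,156,34,26),8)):
    g=cv2.resize(im[y:y+h,x:x+w],None,fx=k,fy=k,interpolation=2); v=cv2.cvtColor(g,cv2.COLOR_BGR2GRAY)
    m=(v<175).astype(np.uint8); nn,l,st,ce=cv2.connectedComponentsWithStats(m)
    res[n]=[(np.array([x,y])+(ce[i]+.5)/k-.5).round(2).tolist()+[int(st[i,4]/k/k)] for i in range(1,nn) if st[i,4]>20*k*k]
    print(n,res[n])
for u in res["top"]: print(plane(T,u[0],u[1],.06).round(4))
E
python3 plan.py "(.5547,-.307,.13,-90)"
```

```text
top [[367.71, 193.89, 36], [328.87, 192.27, 151], [350.1, 193.24, 303]]
side [[299.45, 171.31, 183]]
[ 0.5459 -0.4364  0.06  ]
[ 0.5527 -0.3005  0.06  ]
[ 0.5487 -0.3748  0.06  ]
from [ 0.4314 -0.2566  0.2343] [ 1.7995e+02  2.0000e-02 -9.9440e+01] F [ 0.4 -0.3  0. ] open 0.0005 t 40.5
(0.5547, -0.307, 0.13, -90)
  d [0.148, -0.65, 0.521] rz -0.0524
  d [0.201, -0.635, 0.521] rz -0.0524
```

```bash
python3 -m creep '[{"grip":1,"delta_pos":[0.15,-0.65,0],"rotation":[0,0,-0.052]},{"grip":1,"delta_pos":[0.15,-0.65,0],"rotation":[0,0,-0.052]},{"grip":1,"delta_pos":[0.15,-0.65,0.3],"rotation":[0,0,-0.052]}]'
python3 -m creep '[{"grip":1,"delta_pos":[0.2,-0.64,0],"rotation":[0,0,-0.053]},{"grip":1,"delta_pos":[0.2,-0.64,0.3],"rotation":[0,0,-0.053]},{"grip":1,"delta_pos":[0.2,-0.64,0.7],"rotation":[0,0,-0.053]},{"grip":1,"delta_pos":[0.2,-0.64,0.7],"rotation":[0,0,-0.053]},{"grip":1,"delta_pos":[0.2,-0.64,0.7],"rotation":[0,0,-0.053]}]'
python3 -m creep '[{"grip":1,"delta_pos":[0,0,0],"rotation":[0,0,0]},{"grip":1,"delta_pos":[0,0,0],"rotation":[0,0,0]}]'
python3 plan.py "(.5547,-.307,.093,-90)"
```

```text
clock: 40.75
tool_pos: [0.498, -0.2827, 0.2075]
orientation: [-179.6, -0.1, -94.6]
force: [-0.2, 0.4, -1.0]
opening: 0.0007
gripper_force: 0.0
clock: 41.25
tool_pos: [0.5553, -0.3069, 0.135]
orientation: [179.9, -0.0, -89.9]
force: [1.0, -0.3, 1.2]
opening: 0.0005
gripper_force: 0.0
clock: 41.45
tool_pos: [0.5562, -0.308, 0.1375]
orientation: [-179.8, -0.1, -90.0]
force: [0.1, 0.3, 0.3]
opening: 0.0001
gripper_force: 0.0
from [ 0.5562 -0.308   0.1375] [-1.7979e+02 -6.0000e-02 -8.9950e+01] F [0.1 0.3 0.3] open 0.0001 t 41.5
(0.5547, -0.307, 0.093, -90)
  d [-0.01, 0.015, 0.445] rz 0.0005
```

```bash
python3 -m creep '[{"grip":1,"delta_pos":[-0.01,0.01,0.3],"rotation":[0,0,0]},{"grip":1,"delta_pos":[-0.01,0.01,0.45],"rotation":[0,0,0]},{"grip":1,"delta_pos":[-0.01,0.01,0.45],"rotation":[0,0,0]},{"grip":1,"delta_pos":[-0.01,0.01,0.45],"rotation":[0,0,0]}]'
python3 -m creep '[{"grip":1,"delta_pos":[0,0,0.04],"rotation":[0,0,0]},{"grip":1,"delta_pos":[0,0,0.04],"rotation":[0,0,0]},{"grip":1,"delta_pos":[0,0,0.04],"rotation":[0,0,0]}]'
```

```text
clock: 41.85
tool_pos: [0.5547, -0.3075, 0.0915]
orientation: [-179.9, -0.0, -90.0]
force: [0.8, 0.0, 0.6]
opening: 0.0009
gripper_force: 0.0
clock: 42.15
tool_pos: [0.5552, -0.3076, 0.0871]
orientation: [-179.8, -0.1, -90.0]
force: [1.4, -1.4, 2.9]
opening: 0.0006
gripper_force: 1.3
```

```bash
python3 -m creep '[{"grip":1,"delta_pos":[0,0,0.05],"rotation":[0,0,0]},{"grip":1,"delta_pos":[0,0,0.055],"rotation":[0,0,0]},{"grip":1,"delta_pos":[0,0,0.055],"rotation":[0,0,0]},{"grip":1,"delta_pos":[0,0,0.055],"rotation":[0,0,0]},{"grip":1,"delta_pos":[0,0,0.055],"rotation":[0,0,0]}]'
python3 -m creep '[{"grip":1,"delta_pos":[0,0,0],"rotation":[0,0,0]},{"grip":1,"delta_pos":[0,0,0],"rotation":[0,0,0]},{"grip":1,"delta_pos":[0,0,0],"rotation":[0,0,0]}]'
```

```text
clock: 42.65
tool_pos: [0.5553, -0.3076, 0.083]
orientation: [-179.8, -0.1, -89.9]
force: [-2.6, 2.0, 19.4]
opening: 0.0005
gripper_force: 9.7
clock: 42.95
tool_pos: [0.5553, -0.3076, 0.0831]
orientation: [-179.8, -0.1, -89.9]
force: [-3.4, 3.1, 19.8]
opening: 0.0009
gripper_force: 9.7
```

```bash
python3 -m creep '[{"grip":1,"delta_pos":[0,0,0],"rotation":[0,0,0]},{"grip":1,"delta_pos":[0,0,0],"rotation":[0,0,0]},{"grip":1,"delta_pos":[0,0,0],"rotation":[0,0,0]},{"grip":1,"delta_pos":[0,0,0],"rotation":[0,0,0]},{"grip":1,"delta_pos":[0,0,0],"rotation":[0,0,0]}]'
python3 -m creep '[{"grip":1,"delta_pos":[0,0,0],"rotation":[0,0,0]},{"grip":1,"delta_pos":[0,0,0],"rotation":[0,0,0]},{"grip":1,"delta_pos":[0,0,0],"rotation":[0,0,0]},{"grip":1,"delta_pos":[0,0,0],"rotation":[0,0,0]},{"grip":1,"delta_pos":[0,0,0],"rotation":[0,0,0]}]'
python3 -m creep '[{"grip":1,"delta_pos":[0,0,0],"rotation":[0,0,0]},{"grip":1,"delta_pos":[0,0,0],"rotation":[0,0,0]},{"grip":1,"delta_pos":[0,0,0],"rotation":[0,0,0]},{"grip":1,"delta_pos":[0,0,-0.3],"rotation":[0,0,0]},{"grip":1,"delta_pos":[0,0,-0.3],"rotation":[0,0,0]}]'
python3 -m creep '[{"grip":1,"delta_pos":[0.25,0.01,0],"rotation":[0,0,0]},{"grip":1,"delta_pos":[0.5,0.02,0],"rotation":[0,0,0]},{"grip":1,"delta_pos":[0.5,0.02,0],"rotation":[0,0,0]},{"grip":1,"delta_pos":[0.5,0.02,0],"rotation":[0,0,0]}]'
python3 plan.py "(.5527,-.357,.112,-90)"
```

```text
clock: 43.45
tool_pos: [0.5553, -0.3076, 0.083]
orientation: [-179.8, -0.1, -89.9]
force: [-2.2, 3.2, 19.6]
opening: 0.0001
gripper_force: 9.7
clock: 43.95
tool_pos: [0.5553, -0.3076, 0.083]
orientation: [-179.8, -0.1, -89.9]
force: [-2.7, 3.8, 19.6]
opening: 0.0003
gripper_force: 9.7
clock: 44.45
tool_pos: [0.5556, -0.3078, 0.1135]
orientation: [-179.8, -0.1, -90.0]
force: [1.0, -0.4, 0.5]
opening: 0.0003
gripper_force: 0.0
clock: 44.85
tool_pos: [0.5512, -0.3573, 0.1093]
orientation: [179.9, 0.1, -90.1]
force: [0.9, 0.3, 0.0]
opening: 0.0007
gripper_force: 0.0
from [ 0.5512 -0.3573  0.1093] [ 1.7991e+02  5.0000e-02 -9.0090e+01] F [0.9 0.3 0. ] open 0.0007 t 44.9
(0.5527, -0.357, 0.112, -90)
  d [-0.003, -0.015, -0.027] rz -0.001
```

```bash
python3 -m creep '[{"grip":1,"delta_pos":[0,0,0],"rotation":[0,0,0]},{"grip":1,"delta_pos":[0,0,0.2],"rotation":[0,0,0]},{"grip":1,"delta_pos":[0,0,0.25],"rotation":[0,0,0]},{"grip":1,"delta_pos":[0,0,0.3],"rotation":[0,0,0]},{"grip":1,"delta_pos":[0,0,0.3],"rotation":[0,0,0]}]'
python3 -m creep '[{"grip":1,"delta_pos":[0,0,0],"rotation":[0,0,0]},{"grip":1,"delta_pos":[0,0,0],"rotation":[0,0,0]},{"grip":1,"delta_pos":[0,0,0],"rotation":[0,0,0]},{"grip":1,"delta_pos":[0,0,0],"rotation":[0,0,0]},{"grip":1,"delta_pos":[0,0,0],"rotation":[0,0,0]}]'
python3 -m creep '[{"grip":1,"delta_pos":[0,0,0],"rotation":[0,0,0]},{"grip":1,"delta_pos":[0,0,0],"rotation":[0,0,0]},{"grip":1,"delta_pos":[0,0,0],"rotation":[0,0,0]},{"grip":1,"delta_pos":[0,0,0],"rotation":[0,0,0]},{"grip":1,"delta_pos":[0,0,0],"rotation":[0,0,0]}]'
python3 -m creep '[{"grip":1,"delta_pos":[0,0,0],"rotation":[0,0,0]},{"grip":1,"delta_pos":[0,0,0],"rotation":[0,0,0]},{"grip":1,"delta_pos":[0,0,0],"rotation":[0,0,0]},{"grip":1,"delta_pos":[0,0,0],"rotation":[0,0,0]},{"grip":1,"delta_pos":[0,0,0],"rotation":[0,0,0]}]'
python3 -m creep '[{"grip":1,"delta_pos":[0,0,0],"rotation":[0,0,0]},{"grip":1,"delta_pos":[0,0,0],"rotation":[0,0,0]},{"grip":1,"delta_pos":[0,0,0],"rotation":[0,0,0]},{"grip":1,"delta_pos":[0,0,-0.3],"rotation":[0,0,0]},{"grip":1,"delta_pos":[0,0,-0.3],"rotation":[0,0,0]}]'
python3 -m creep '[{"grip":1,"delta_pos":[0.25,0.01,0],"rotation":[0,0,0]},{"grip":1,"delta_pos":[0.5,0.02,0],"rotation":[0,0,0]},{"grip":1,"delta_pos":[0.5,0.02,0],"rotation":[0,0,0]},{"grip":1,"delta_pos":[0.5,0.02,0],"rotation":[0,0,0]},{"grip":1,"delta_pos":[0.5,0.02,0],"rotation":[0,0,0]}]'
```

```text
clock: 45.35
tool_pos: [0.552, -0.3563, 0.0831]
orientation: [180.0, -0.0, -89.9]
force: [-6.1, 7.2, 18.6]
opening: 0.0006
gripper_force: 9.3
clock: 45.85
tool_pos: [0.552, -0.3563, 0.0831]
orientation: [-180.0, -0.0, -89.9]
force: [-5.5, 6.8, 18.6]
opening: 0.0005
gripper_force: 9.2
clock: 46.35
tool_pos: [0.552, -0.3563, 0.0831]
orientation: [-180.0, -0.0, -89.9]
force: [-5.3, 5.7, 17.6]
opening: 0.0004
gripper_force: 9.2
clock: 46.85
tool_pos: [0.552, -0.3563, 0.0831]
orientation: [-180.0, -0.0, -89.9]
force: [-5.4, 7.3, 18.0]
opening: 0.0004
gripper_force: 9.2
clock: 47.35
tool_pos: [0.5542, -0.3576, 0.1146]
orientation: [-179.7, -0.2, -89.9]
force: [0.3, 0.1, -0.2]
opening: 0.0002
gripper_force: 0.0
clock: 47.85
tool_pos: [0.55, -0.4065, 0.1102]
orientation: [180.0, 0.0, -90.0]
force: [0.2, -0.2, 0.4]
opening: 0.0005
gripper_force: 0.0
```

The left and middle buttons are primed, about 2 s each. Now the right one, then I retreat upwards.

```bash
python3 -m creep '[{"grip":1,"delta_pos":[0,0,0],"rotation":[0,0,0]},{"grip":1,"delta_pos":[0,0,0.2],"rotation":[0,0,0]},{"grip":1,"delta_pos":[0,0,0.25],"rotation":[0,0,0]},{"grip":1,"delta_pos":[0,0,0.3],"rotation":[0,0,0]},{"grip":1,"delta_pos":[0,0,0.3],"rotation":[0,0,0]}]'
python3 -m creep '[{"grip":1,"delta_pos":[0,0,0],"rotation":[0,0,0]},{"grip":1,"delta_pos":[0,0,0],"rotation":[0,0,0]},{"grip":1,"delta_pos":[0,0,0],"rotation":[0,0,0]},{"grip":1,"delta_pos":[0,0,0],"rotation":[0,0,0]},{"grip":1,"delta_pos":[0,0,0],"rotation":[0,0,0]}]'
python3 -m creep '[{"grip":1,"delta_pos":[0,0,0],"rotation":[0,0,0]},{"grip":1,"delta_pos":[0,0,0],"rotation":[0,0,0]},{"grip":1,"delta_pos":[0,0,0],"rotation":[0,0,0]},{"grip":1,"delta_pos":[0,0,0],"rotation":[0,0,0]},{"grip":1,"delta_pos":[0,0,0],"rotation":[0,0,0]}]'
python3 -m creep '[{"grip":1,"delta_pos":[0,0,0],"rotation":[0,0,0]},{"grip":1,"delta_pos":[0,0,0],"rotation":[0,0,0]},{"grip":1,"delta_pos":[0,0,0],"rotation":[0,0,0]},{"grip":1,"delta_pos":[0,0,0],"rotation":[0,0,0]},{"grip":1,"delta_pos":[0,0,0],"rotation":[0,0,0]}]'
python3 -m creep '[{"grip":1,"delta_pos":[0,0,0],"rotation":[0,0,0]},{"grip":1,"delta_pos":[0,0,0],"rotation":[0,0,0]},{"grip":1,"delta_pos":[0,0,0],"rotation":[0,0,0]},{"grip":1,"delta_pos":[0,0,-0.3],"rotation":[0,0,0]},{"grip":1,"delta_pos":[0,0,-0.7],"rotation":[0,0,0]}]'
python3 -m creep '[{"grip":1,"delta_pos":[0,0,-0.5],"rotation":[0,0,0]},{"grip":1,"delta_pos":[0,0,-1],"rotation":[0,0,0]},{"grip":1,"delta_pos":[0.5,0,-1],"rotation":[0,0,0]},{"grip":1,"delta_pos":[1,0,-1],"rotation":[0,0,0]},{"grip":1,"delta_pos":[1,0,-1],"rotation":[0,0,0]}]'
python3 drums.py 13
python3 - <<'E'
import cv2,numpy as np
a=cv2.imread("pics/side13.png");b=cv2.imread("pics/top13.png")
cv2.imwrite("pics/v13.png",np.hstack([cv2.resize(a[130:350,70:290],(400,400),interpolation=2),cv2.resize(b[120:270,100:250],(400,400),interpolation=2)]))
E
```

```text
clock: 48.35
tool_pos: [0.5502, -0.4064, 0.0831]
orientation: [180.0, -0.0, -89.9]
force: [-5.2, 7.0, 16.6]
opening: -0.0001
gripper_force: 8.5
clock: 48.85
tool_pos: [0.5502, -0.4064, 0.0832]
orientation: [-180.0, -0.0, -89.9]
force: [-4.0, 7.6, 17.4]
opening: 0.0005
gripper_force: 8.4
clock: 49.35
tool_pos: [0.5502, -0.4064, 0.0831]
orientation: [-180.0, -0.0, -89.9]
force: [-5.9, 7.5, 17.0]
opening: 0.0008
gripper_force: 8.4
clock: 49.85
tool_pos: [0.5502, -0.4064, 0.0831]
orientation: [-180.0, -0.0, -89.9]
force: [-4.7, 7.4, 16.4]
opening: 0.0006
gripper_force: 8.4
clock: 50.35
tool_pos: [0.5488, -0.4061, 0.1494]
orientation: [179.7, 0.1, -90.0]
force: [0.3, -0.4, 1.2]
opening: 0.0005
gripper_force: 0.0
clock: 50.85
tool_pos: [0.5489, -0.5114, 0.2494]
orientation: [179.9, -0.0, -90.2]
force: [-0.1, 0.4, -1.0]
opening: 0.0006
gripper_force: 0.0
top bbox (224, 129, 71, 15) rect [259. 136.] [14. 70.] 90.0 brass (270.2, 129.0, 37) top-plane [ 0.7496 -0.0574]
top bbox (169, 130, 16, 113) rect [176.5 186. ] [112.  15.] 90.0 brass (174.0, 196.1, 1021) top-plane [0.5773 0.2294]
top bbox (234, 167, 25, 25) rect [245.6 179. ] [23.9 23.7] 3.0 brass (245.4, 178.1, 36) top-plane [ 0.5995 -0.0098]
top bbox (190, 207, 27, 26) rect [203.  219.5] [25.5 23.7] 9.5 brass (202.1, 219.6, 38) top-plane [0.4609 0.1377]
side bbox (185, 173, 42, 28) rect [207.7 190.3] [10.3 48.5] 56.3 brass (214.5, 180.2, 31) top-plane 
side bbox (209, 196, 35, 35) rect [226.1 212.4] [26.9 34.2] 54.5 brass (225.8, 204.3, 19) top-plane 
side bbox (124, 222, 99, 94) rect [179.3 266.2] [116.7  34.2] 40.6 brass (181.0, 279.6, 1383) top-plane 
side bbox (206, 243, 39, 39) rect [225.2 261.3] [30.2 36.7] 59.7 brass (224.7, 252.7, 34) top-plane
```

View pics/v13.png

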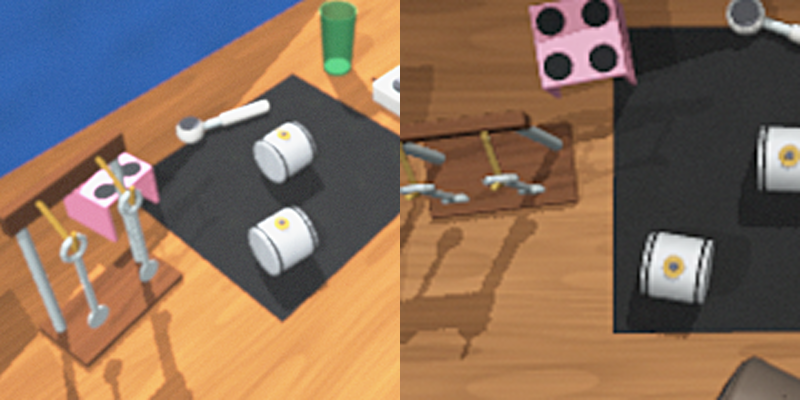

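Both spoons hang, at crop (75,245) and (130,200). Both bungs are on top, at top px (245.4,178.1) and (202.1,219.6), and the robot is clear. I hand in.

```bash
python3 -c "
from plant import ctrl
print(ctrl.close_job())"
```

```text
the job is handed in; nothing more can be done
None
```

I handed the job in at about 51 s: both drums present have their bungs on top (within about 2° by the camera), both white spoons hang on the rack, and I then pressed the pump buttons left to right for about 2 s each.

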